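# Tilt the counterbalanced keg to the red clip and hold it there

## Task

Tip the keg on its tilting stand by pressing down on the yellow ball from above (do not grip it) until the black pointer stands over the red clip, and keep the pointer over the clip for at least 6 seconds so that the sight gauge can be read; the keg is top-heavy and wants to swing one way or the other all the time. Then ease it back down until it lies on its rest and take the hand away. Never let it swing fast or drop, touch no part of the rocker but the yellow ball, and leave the clip and the jar, bowl and mug alone.

Things in the scene. Friction and masses are not known exactly. Their poses are not given: they have to be found in the camera images.
- stand: Grey steel base plate 250 x 300 x 16 mm (x, y, z) fixed on the table, with two upright posts 184 mm apart along its x, carrying the axle of a rocker. Origin: centre of the underside, on the table. The axle runs along the stand's x axis, 220 mm above the origin. On its +x side a white scale plate, one black tick per 0.1 rad.
- pivot (a point): Middle of the axle, 220 mm above the stand's origin; axes as the stand's. Gravity's moment on the rocker about it, turning it back to its rest, is nominally 0.265 N m - 0.68 N m/rad x tilt (top-heavy), more or less by up to 0.05 N m with what is in the keg. Left free, the rocker always falls back to its rest.
- rocker (a joint): Tilt of the rocker (beam, keg, counterweight, plunger) about the stand's +x axis, rad; 0 = level; positive = ball side (stand's -y) down, keg up. Rests at -0.16 on a stop (start); other stop +0.20. Inertia 0.109 kg m2, damping 0.03 N m s/rad, hardly any friction. With the hand kept still on the ball it runs away from balance with a time constant of about 0.65 s.
- plunger (a joint): Travel of the ball into the beam, m: 0 = fully out, 0.090 = fully in. Spring force on the ball = 30 N/m x (0.033 m + travel): 1 N at the start of travel, 3.7 N at its end. At the lever of 120 mm this spring (0.43 N m/rad) is softer than gravity's slope. Holding level takes nominally 2.2 N straight down on the ball.
- ball: Polished, slippery yellow ball (friction 0.04), 40 mm in diameter, on the sprung plunger. The only part to push. Origin: its centre, in the rocker's frame 120 mm from the axle towards -y and 45 mm above it (plunger out) to 45 mm below (in), sliding along the rocker's z; its rubber foot lets it give sideways along y (1 N m/rad at the beam). Starts about 283 mm above the table. 50 mm free all round.
- beam: Blue beam of the rocker, 500 mm long along y (300 mm on the ball side of the axle, 200 on the keg side), 36 wide, 80 to 96 mm below the axle, with blue side plates up to the axle, rubber saddles and, at the ball's end, a dark round counterweight, 100 mm in diameter, 259 mm from the axle, its top 20 mm above the axle. 1.4 kg. Origin: the axle. Not to be touched.
- keg: Closed steel keg lying along the stand's y on the rocker, 160 mm in diameter, 200 mm long, from 10 mm on the ball side of the axle to 190 mm on the other side, its centre line 54 mm above the axle, with a brass tap. 2.6 kg nominal. Origin: the axle. Not to be touched.
- pointer_tip (a point): Lower tip of the black pointer (8 mm wide, with an 18 mm deep lug at the tip), 128 mm below the axle at level, 109 mm towards the stand's +x; it turns with the rocker (positive tilt moves it to the stand's +y).
- clip_mark (a point): Near the top of the red clip, a block 28 mm wide, 30 mm high and 20 mm deep (135 to 165 mm from the axle) on the scale just below the pointer tip; this point is 136 mm from the axle, 108 mm towards the stand's +x. Not to be moved.
- clip (a joint): Angle of the red clip's middle about the axle, rad, in the same sense as joint rocker (0 = straight below the axle): the pointer stands at the middle of the clip when rocker = clip. The clip's half width is 0.1 rad. It lies between 0 and 0.05.
- jar: Jar of preserves with a red lid, 76 mm wide, 110 mm high; bystander. Origin: centre of the underside.
- bowl: White bowl, 120 mm wide, 55 mm high; bystander. Origin: centre of the underside.
- mug: Terracotta mug, 76 mm wide, 85 mm high; bystander. Origin: centre of the underside.

How it is judged:
By the outcome, as a careful person would: the job done as asked, in the order asked, and still so for the second after the job is handed in, with the robot touching nothing.
It also fails if it takes over 70 s, if anything falls off the work surface, if the arm or the gripper's body presses on something with over 40 N, if the wrist force passes 120 N, or if a joint passes its speed limit or range.

## Robot

A 6-joint arm with a two-finger parallel gripper is mounted at the origin on the work surface. World frame = base frame: x ahead of the robot, y to its left, z up, the work surface at z = 0. Lengths are in m, angles in rad, forces in N, time in s.
With the tool pointing down it reaches from about 0.275 to 0.725 m from the base axis. Payload 15.9 kg.
Tool frame: the origin (TCP) lies midway between the tips of the shut fingers; the grasp point (between the pads) lies 19 mm behind it; z points along the fingers, y is the line along which they close (so a half turn about z gives the same grasp; the last joint's range is limited). The gripper opens to 85 mm and grips with 20 to 120 N. Pads are 22 mm wide; open, the fingers measure 114 mm over their backs; the gripper's body (76 mm by 85 mm) begins 54 mm behind the grasp point. The pads swing forward as they close: fully open they stand 13 mm farther back than shut.
Start: joints at [1.158, 0.213, -0.034, 1.323, 0, 1.571], TCP at [0.201, 0.458, 0.231] pointing down, gripper open.
Joint ranges: [-2.98, 2.98], [-0.74, 1.72], [-1.14, 1.35], [-2.1, 2.04], [-1.57, 1.44], [-3.14, 3.14]. Speed limits (rad/s): [1.89, 1.89, 2.39, 2.57, 3.14, 3.14].

## Interface

Orientations are given as [roll, pitch, yaw] about the fixed x, y, z axes, in that order (R = Rz(yaw) Ry(pitch) Rx(roll)).
In Python, from cell import robot gives the robot as it stands.
- The arm moves only by the tool arm_command, never from a script. Its argument "increments" is a list of rows, each an object of numbers: "x", "y", "z": the shift along the tool's x, y, z in mm; "rx", "ry", "rz": the turn, a rotation vector about the tool's x, y, z in rad. A call has exactly 8 rows; each row is the pose to reach, as a shift and turn from the pose commanded when the call began, along the tool's axes at that moment; what a row does not reach only later rows make up. A row lasts 1/10 s, in which the tool goes at most 50 mm and 8.59 degrees, less where a joint would pass 70% of its speed; a pose out of reach is approached as far as the arm can. A call with a gripper value outside its range is refused whole. "hand" is the closure, from 0 (fully open) to 1 (shut), set as the call begins (left out, the last holds). The fingers move at their own pace and stop on an object; "force" is the grip in N (left out, the last holds). Time passes only in rows, so rows that repeat a pose let the fingers close, or fill a call up. It gives the time, the measured TCP pose, the force, the opening and the grip force at its end, in the units of the state.
- robot.state(): the state, without advancing time (a new reading comes with each control period).
- robot.snapshot(name): name is "side" or "top"; returns the picture (420x560x3 uint8, red, green, blue); there is no depth.
- robot.camera_params(name): a dict with "vertical_fov" (degrees; the focal length in pixels is half the picture's height over the tangent of half this angle, whatever the lens; pixels are square), "cx", "cy" (the principal point, pixels), "eye" and "orientation" of the camera in the world. Camera axes: x right, y up, looking along -z (the intrinsics and any distortion apply to the point x, -y, -z); pixel columns grow to the right and rows downward; lengths in m; the calibration is good to about 2 mm. A picture is of the moment at which its call begins. camera_params takes no time and is no camera call.
- robot.sign_off(): hands the job in; it is judged then, once.
Trained networks look in the newest picture that a camera, given by its name, has taken for a name from the list of things; names that differ only in an ending like _2 or _b are one class to them, and where a whole thing is asked for, a point or a joint stands for the part that bears it (a point fixed in the world has none). Each returns a list of dicts, best first, with "conf" (0 to 1); they miss things now and then, are a little off and sometimes report something else, mostly with a low value. They report only what shows in the picture. A call takes as long as a camera call.
- robot.recognise(target, camera): "bbox" ([centre column, centre row, width, height] in pixels, round what is visible of it).
The state is a dict: "time_s": time; "joint_positions": joint angles; "dq": joint speeds; "tau": joint torques, N m; "eef_pos": TCP position; "eef_rot": TCP orientation; "wrist_force": force on the tool from outside, world axes, zero at the start; "ft_torque": the same for the moment, N m; "grip_width": opening from 0.0 (shut) to 1.0 (fully open); "finger_force": force on a finger pad.
Only numpy, scipy, OpenCV 4.12 (cv2) and the standard library are available. Lean on these libraries where they do the work, as an engineer would, in place of code of your own. Each camera call takes 0.05 s, during which the arm holds its last target. There are 200 camera calls.

## Working session

There is one attempt and no reset: what is moved stays moved. The work goes in short steps, Python scripts to look and compute and a tool call to move; the robot and the scene stay as the last step left them, time stands still between calls to the robot, and variables do not carry over. Pictures are saved under pics/ and viewed, at most 10 in all, crops included, and the job is handed in when it is done.

Besides the shell and the picture viewer there is one more tool, called after "Emit:" in YAML: its name, and indented under it one key for each argument. arm_command: Moves the arm, as the interface text tells. Its arguments: {"type":"object","properties":{"increments":{"type":"array"},"hand":{"type":"number"},"force":{"type":"number"}},"required":["increments"]}

```bash
ls; mkdir -p pics
python3 - <<'E'
from cell import robot
import cv2
for n in("side","top"):
    im=robot.snapshot(n); cv2.imwrite(f"pics/{n}0.png",im[:,:,::-1]); print(n,robot.camera_params(n))
    for t in("ball","stand","clip","pointer_tip","keg","beam","jar","bowl","mug"):
        for d in robot.recognise(t,n)[:2]: print(t,[round(float(v),1) for v in d["bbox"]],round(d["conf"],2))
print(robot.state())
E
```

```text
pics
side {'vertical_fov': 43.89201056437773, 'cx': 274.1834191647902, 'cy': 212.59788381730624, 'eye': array([0.9987483 , 0.78672513, 0.89975723]), 'orientation': array([0.83589716, 0.00531222, 2.69142428])}
ball [305.1, 117.0, 18.9, 21.2] 0.83
ball [288.3, 236.7, 15.2, 21.3] 0.28
stand [337.1, 193.2, 170.0, 211.4] 0.73
clip [288.1, 238.2, 11.8, 22.3] 0.53
pointer_tip [335.8, 173.8, 166.2, 174.4] 0.92
keg [363.3, 179.2, 114.8, 127.8] 0.84
keg [386.9, 311.1, 44.1, 61.9] 0.65
beam [321.4, 175.6, 131.0, 178.9] 0.75
beam [337.2, 193.3, 169.8, 205.6] 0.71
jar [387.2, 312.9, 38.9, 60.7] 0.72
bowl [223.7, 218.2, 45.0, 38.3] 0.63
mug [285.1, 298.1, 35.9, 61.2] 0.86
top {'vertical_fov': 57.97697639077887, 'cx': 279.09253642695137, 'cy': 206.24020966981757, 'eye': array([0.56044208, 0.10087921, 1.01014046]), 'orientation': array([ 0.10611471, -0.02599954, -1.56299979])}
ball [365.0, 275.5, 19.8, 16.6] 0.86
ball [294.1, 224.8, 8.5, 2.1] 0.61
stand [318.7, 272.4, 244.4, 106.0] 0.84
stand [376.6, 276.0, 142.1, 78.4] 0.32
clip [290.8, 227.5, 10.8, 9.6] 0.47
pointer_tip [322.1, 272.0, 248.3, 107.6
[... 250 characters left out ...]
4, 19.5, 20.1] 0.47
{'time_s': 1.0, 'joint_positions': array([ 1.15797398e+00,  2.12885242e-01, -3.44177649e-02,  1.32349320e+00,
        7.45189107e-06,  1.57079205e+00]), 'dq': array([ 0.00116444, -0.00111411,  0.00144434,  0.00185522,  0.00141279,
        0.00019407]), 'tau': array([ 4.68353814e-03, -6.85974813e+01,  4.87332022e+01,  1.35301510e-03,
        3.49262991e-04,  1.70770159e-05]), 'eef_pos': array([0.20058792, 0.45797874, 0.23130616]), 'eef_rot': array([ 3.14159254e+00, -7.45189056e-06,  2.72877458e+00]), 'wrist_force': array([0.66843879, 0.12376703, 1.13949019]), 'ft_torque': array([ 0.01053284,  0.07892062, -0.01641605]), 'finger_force': 0.0, 'grip_width': 0.9993617669802176}
```

View pics/side0.png

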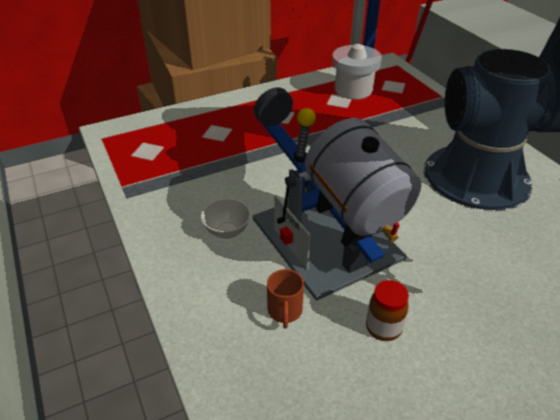

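View pics/top0.png

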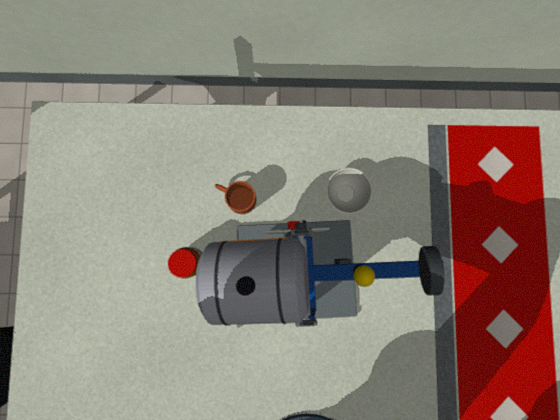

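```bash
cat > geo.py <<'E'
import numpy as np, cv2
from scipy.spatial.transform import Rotation as R
from cell import robot
def cam(n):
    p=robot.camera_params(n); f=210/np.tan(np.radians(p["vertical_fov"])/2)
    return f,p["cx"],p["cy"],np.array(p["eye"]),R.from_euler("xyz",p["orientation"]).as_matrix()
C={n:cam(n) for n in("side","top")}
def proj(P,n):
    f,cx,cy,e,M=C[n]; q=(np.asarray(P)-e)@M
    return np.stack([cx+f*q[...,0]/-q[...,2],cy-f*q[...,1]/-q[...,2]],-1)
def stand(P,s): # stand-> world, s=(x,y,yaw)
    return R.from_euler("z",s[2]).apply(P)+[s[0],s[1],0]
def rock(P,th,s): # rocker->world
    return stand(R.from_euler("x",th).apply(P)+[0,0,.22],s)
E
cat > fit.py <<'E'
from geo import *
from scipy.optimize import least_squares
def blob(im,m,box):
    m=m.astype(np.uint8).copy(); k=np.zeros_like(m); a,b,c,d=box; k[b:d,a:c]=1; m&=k
    n,l,st,ce=cv2.connectedComponentsWithStats(m); i=1+np.argmax(st[1:,4]); return ce[i],st[i]
ims={n:cv2.imread(f"pics/{n}0.png") for n in C}; h={n:cv2.cvtColor(ims[n],cv2.COLOR_BGR2HSV) for n in C}
yel=lambda a:(abs(a[...,0].astype(int)-25)<8)&(a[...,1]>150)&(a[...,2]>60)
red=lambda a:((a[...,0]<6)|(a[...,0]>174))&(a[...,1]>150)&(a[...,2]>60)
bs=blob(ims["side"],yel(h["side"]),(290,100,325,135)); bt=blob(ims["top"],yel(h["top"]),(345,255,385,295))
cs=blob(ims["side"],red(h["side"]),(275,220,300,250)); ct=blob(ims["top"],red(h["top"]),(280,215,305,240))
for b in(bs,bt,cs,ct): print(b[0].round(1),b[1])
# top view: base-plate corners as seen (outer right corners and left far corner)
def res(p):
    s=p[:3]; r=[]
    b=rock([0,-.12,.045],-.16,s)
    r+=list(proj(b,"side")-bs[0])+list(proj(b,"top")-bt[0])
    c=rock([.109,0,-.150],p[3],s)
    r+=list(proj(c,"side")-cs[0])
    return np.array(r)
S=least_squares(res,[.42,0,0,.02]); print(S.x,res(S.x).round(2))
s=S.x[:3]
for n in C:
    im=ims[n].copy()
    pts=[stand([a*.125,b*.15,.016],s) for a,b in((1,1),(1,-1),(-1,-1),(-1,1))]
    cv2.polylines(im,[proj(pts,n).round().astype(int)],True,(0,255,0),1)
    t=np.linspace(0,2*np.pi,40)
    for y in(-.249,-.269):
        d=rock(np.c_[.05*np.cos(t),0*t+y,-.03+.05*np.sin(t)],-.16,s); cv2.polylines(im,[proj(d,n).round().astype(int)],True,(255,0,255),1)
    d=rock(np.c_[.08*np.cos(t),0*t+.19,.054+.08*np.sin(t)],-.16,s); cv2.polylines(im,[proj(d,n).round().astype(int)],True,(255,255,0),1)
    q=proj(rock([.109,0,-.128],-.16,s),n); cv2.circle(im,tuple(q.round().astype(int)),2,(0,255,0),1)
    a=rock([[.109+.01,.135*np.sin(p),-.135*np.cos(p)] for p in(S.x[3]-.1,S.x[3]+.1)],0,s); cv2.polylines(im,[proj(a,n).round().astype(int)],False,(0,255,255),1)
    cr=(230,70,430,310) if n=="side" else (170,170,460,340)
    im=cv2.resize(im[cr[1]:cr[3],cr[0]:cr[2]],None,fx=2.4,fy=2.4,interpolation=cv2.INTER_CUBIC); cv2.imwrite(f"pics/{n}fit.png",im)
E
python3 fit.py
```

```text
[306.1 116.9] [298 109  17  17 240]
[363.7 275.5] [354 266  21  20 329]
[287.1 234.5] [280 227  13  18 139]
[291.8 224.3] [288 221  11   8  61]
[0.50031581 0.03147025 0.05417066 0.00262322] [-0.38  0.7   0.13  0.43  0.   -0.  ]
```

View pics/sidefit.png

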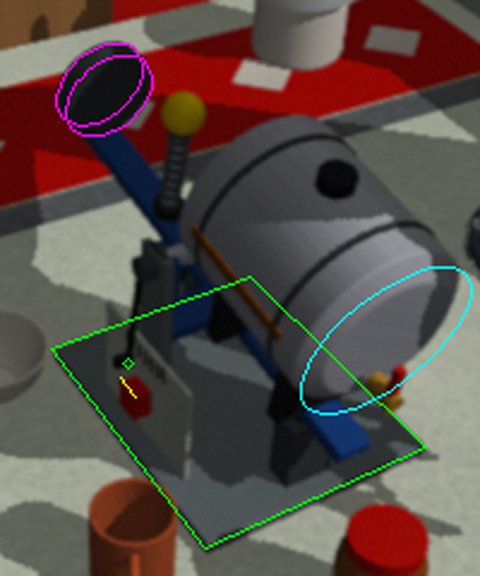

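View pics/topfit.png

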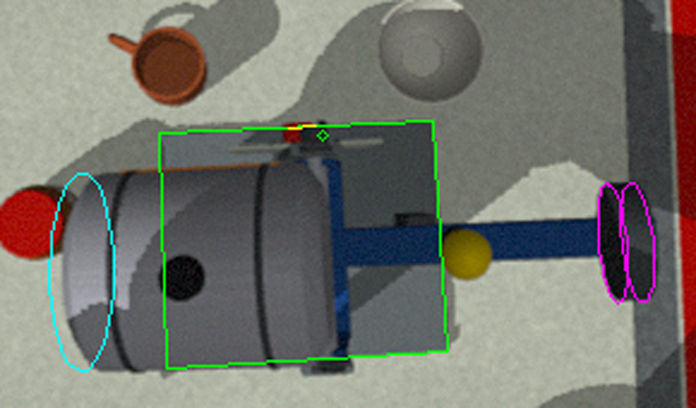

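Emit:
arm_command:
  increments:
    - {"z":-40,"rz":0.14}
    - {"z":-80,"rz":0.28}
    - {"z":-120,"rz":0.42}
    - {"z":-160,"rz":0.56}
    - {"z":-200,"rz":0.7}
    - {"z":-200,"x":-36,"y":-27,"rz":0.84}
    - {"z":-200,"x":-72,"y":-54,"rz":0.98}
    - {"z":-200,"x":-108,"y":-81,"rz":1.104}
  hand: 1
  force: 20

```text
$.increments[0]: bad value
```

```bash
cat >> geo.py <<'E'
S0=np.array([.5003,.0315,.0542])
def togo(P,yaw=None): # mm along tool axes from measured pose
    st=robot.state(); M=R.from_euler("xyz",st["eef_rot"]).as_matrix()
    return (1000*(np.asarray(P)-st["eef_pos"])@M).round(1)
E
python3 - <<'E'
from geo import *
st=robot.state(); print(st["time_s"],st["eef_pos"].round(4),st["eef_rot"].round(4),st["grip_width"],st["wrist_force"])
b=rock([0,-.12,.045],-.16,S0); print("ball",b, "togo above",togo(b+[0,0,.06]))
E
```

```text
1.0 [0.2006 0.458  0.2313] [ 3.1416 -0.      2.7288] 0.9993617669802176 [0.66843879 0.12376703 1.13949019]
ball [ 0.5063294  -0.07963452  0.28354341] togo above [-495.7 -369.8 -112.2]
```

Emit:
arm_command:
  increments:
    - {"x":0,"y":0,"z":-40,"rx":0,"ry":0,"rz":0.14}
    - {"x":0,"y":0,"z":-80,"rx":0,"ry":0,"rz":0.28}
    - {"x":0,"y":0,"z":-120,"rx":0,"ry":0,"rz":0.42}
    - {"x":0,"y":0,"z":-160,"rx":0,"ry":0,"rz":0.56}
    - {"x":0,"y":0,"z":-200,"rx":0,"ry":0,"rz":0.7}
    - {"x":-36,"y":-27,"z":-200,"rx":0,"ry":0,"rz":0.84}
    - {"x":-72,"y":-54,"z":-200,"rx":0,"ry":0,"rz":0.98}
    - {"x":-108,"y":-81,"z":-200,"rx":0,"ry":0,"rz":1.104}
  hand: 1
  force: 20

```text
time_s: 1.8
eef_pos: [0.2676, 0.3395, 0.4314]
eef_rot: [3.141, -0.0, 1.62]
wrist_force: [0.9, 0.1, 0.2]
grip_width: -0.0
finger_force: 0.0
```

Emit:
arm_command:
  increments:
    - {"x":-42,"y":21,"z":0,"rx":0,"ry":0,"rz":0}
    - {"x":-84,"y":42,"z":0,"rx":0,"ry":0,"rz":0}
    - {"x":-126,"y":63,"z":0,"rx":0,"ry":0,"rz":0}
    - {"x":-168,"y":84,"z":0,"rx":0,"ry":0,"rz":0}
    - {"x":-210,"y":105,"z":0,"rx":0,"ry":0,"rz":0}
    - {"x":-252,"y":126,"z":0,"rx":0,"ry":0,"rz":0}
    - {"x":-294,"y":147,"z":0,"rx":0,"ry":0,"rz":0}
    - {"x":-336,"y":168,"z":0,"rx":0,"ry":0,"rz":0}

```text
time_s: 2.6
eef_pos: [0.4534, 0.012, 0.4315]
eef_rot: [3.141, -0.0, 1.625]
wrist_force: [1.7, 1.6, -0.0]
grip_width: -0.005
finger_force: 0.0
```

Run:
```python
from geo import *
b=rock([0,-.12,.045],-.16,S0); print("togo above",togo(b+[0,0,.05])); st=robot.state(); print(st["eef_rot"],st["joint_positions"])
```

```text
togo above [-94.4  47.9  98. ]
[ 3.14097886e+00 -8.30691066e-05  1.62452849e+00] [2.64515634e-02 1.88218900e-01 4.50396264e-01 1.83236239e+00
 9.97808734e-05 1.54351578e+00]
```

Emit:
arm_command:
  increments:
    - {"x":-36,"y":18,"z":0,"rx":0,"ry":0,"rz":0}
    - {"x":-72,"y":36,"z":15,"rx":0,"ry":0,"rz":0}
    - {"x":-94.5,"y":48,"z":35,"rx":0,"ry":0,"rz":0}
    - {"x":-94.5,"y":48,"z":60,"rx":0,"ry":0,"rz":0}
    - {"x":-94.5,"y":48,"z":80,"rx":0,"ry":0,"rz":0}
    - {"x":-94.5,"y":48,"z":92,"rx":0,"ry":0,"rz":0}
    - {"x":-94.5,"y":48,"z":98,"rx":0,"ry":0,"rz":0}
    - {"x":-94.5,"y":48,"z":98,"rx":0,"ry":0,"rz":0}

```text
time_s: 3.4
eef_pos: [0.5057, -0.0777, 0.333]
eef_rot: [-3.141, -0.0, 1.625]
wrist_force: [0.1, 0.4, 0.1]
grip_width: -0.001
finger_force: 0.0
```

Run:
```python
from geo import *
b=rock([0,-.12,.045],-.16,S0); print("togo touch",togo(b+[0,0,.02])); st=robot.state(); print(st["eef_rot"],st["time_s"])
o=[]
for n in C:
    im=robot.snapshot(n)[:,:,::-1].copy(); cv2.imwrite(f"pics/{n}1.png",im)
    o.append(cv2.resize(im[60:260,200:400] if n=="side" else im[170:370,260:460],None,fx=2,fy=2))
cv2.imwrite("pics/above.png",np.hstack(o))
```

```text
togo touch [-2.   0.6 29.5]
[-3.14083872e+00 -1.33251758e-04  1.62483279e+00] 3.4
```

View pics/above.png

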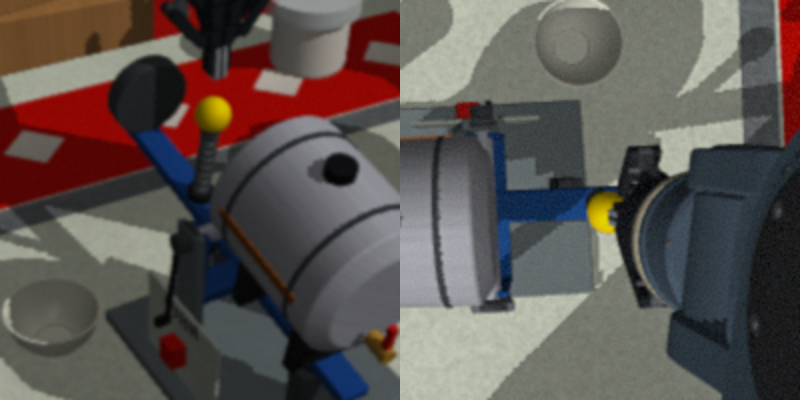

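```bash
cat > track.py <<'E'
from geo import *
from scipy.optimize import least_squares
import json,os,sys
ref=cv2.cvtColor(cv2.imread("pics/side1.png"),cv2.COLOR_BGR2GRAY)
def setup():
    mask=np.zeros_like(ref); cv2.ellipse(mask,(362,170),(48,44),45,0,360,255,-1)
    p=cv2.goodFeaturesToTrack(ref,40,.03,5,mask=mask)[:,0]
    f,cx,cy,e,M=C["side"]; out=[]
    for q in p:
        d=M@np.array([(q[0]-cx)/f,-(q[1]-cy)/f,-1]); Ri=R.from_euler("zx",[S0[2],-.16]).inv() if 0 else None
        toR=lambda v:R.from_euler("x",.16).apply(R.from_euler("z",-S0[2]).apply(v))
        o=R.from_euler("x",.16).apply(R.from_euler("z",-S0[2]).apply(e-[S0[0],S0[1],0])-[0,0,.22])-[0,0,.054]; d=toR(d)
        a,b,c=d[0]**2+d[2]**2,2*(o[0]*d[0]+o[2]*d[2]),o[0]**2+o[2]**2-.08**2; D=b*b-4*a*c
        if D<=0: continue
        X=o+d*(-b-np.sqrt(D))/(2*a)
        if -.005<X[1]<.185: out.append((q,X+[0,0,.054]))
    return np.float32([o[0] for o in out]),np.array([o[1] for o in out])
P0,X0=setup(); base=proj(rock(X0,-.16,S0),"side")
def theta(im,th0=-.16):
    g=cv2.cvtColor(im[:,:,::-1].copy(),cv2.COLOR_BGR2GRAY)
    guess=(P0+proj(rock(X0,th0,S0),"side")-base).astype(np.float32)
    q,ok,err=cv2.calcOpticalFlowPyrLK(ref,g,P0[:,None],guess[:,None].copy(),winSize=(15,15),maxLevel=2,flags=cv2.OPTFLOW_USE_INITIAL_FLOW)
    k=(ok[:,0]==1)
    fun=lambda t:(proj(rock(X0[k],t[0],S0),"side")-base[k]-(q[k,0]-P0[k])).ravel()
    s=least_squares(fun,[th0],loss="soft_l1",f_scale=.3); r=np.abs(fun(s.x))
    return s.x[0],np.median(r),k.sum()
E
python3 - <<'E'
from track import *
print(len(P0), proj(robot.state()["eef_pos"],"side"), proj(rock([0,-.12,.045],-.16,S0),"side"))
for i in range(3):
    st=robot.state(); print(round(st["time_s"],3),theta(robot.snapshot("side")),st["wrist_force"])
# sanity: synthetic gain
print(np.abs(proj(rock(X0,-.06,S0),"side")-base).mean(0)/100,"px per mrad")
E
```

```text
22 [307.09630446  97.61501886] [305.73923027 117.56877661]
3.5 (np.float64(-0.16001738891421716), np.float64(0.006275165705474706), np.int64(22)) [-0.1959379   0.35758622  0.03026054]
3.55 (np.float64(-0.16003124354543188), np.float64(0.0041364745223688715), np.int64(22)) [-0.16362149  0.10930091 -0.15426754]
3.6 (np.float64(-0.1600130280836988), np.float64(0.007976846138518567), np.int64(22)) [ 0.34828316  0.49115897 -0.24129956]
[0.02963388 0.07592098] px per mrad
```

Emit:
arm_command:
  increments:
    - {"x":-2,"y":0.5,"z":12,"rx":0,"ry":0,"rz":0}
    - {"x":-2,"y":0.5,"z":24,"rx":0,"ry":0,"rz":0}
    - {"x":-3,"y":0.5,"z":34,"rx":0,"ry":0,"rz":0}
    - {"x":-4.5,"y":0.5,"z":44,"rx":0,"ry":0,"rz":0}
    - {"x":-6,"y":0.5,"z":54,"rx":0,"ry":0,"rz":0}
    - {"x":-7.5,"y":0.5,"z":64,"rx":0,"ry":0,"rz":0}
    - {"x":-9,"y":0.5,"z":73,"rx":0,"ry":0,"rz":0}
    - {"x":-10,"y":0.5,"z":81,"rx":0,"ry":0,"rz":0}

```text
time_s: 4.45
eef_pos: [0.507, -0.0879, 0.2516]
eef_rot: [3.142, 0.0, 1.625]
wrist_force: [-0.2, 0.6, 2.6]
grip_width: 0.0
finger_force: 1.1
```

```bash
cat > ctl.py <<'E'
# usage: ctl.py goal rate z1..z8   (mm down of the last call; none at first)
from track import *
F="log.json"; L=json.load(open(F)) if os.path.exists(F) else {"knots":[],"meas":[]}
goal,rate=map(float,sys.argv[1:3]); zs=[float(v) for v in sys.argv[3:]]
st=robot.state(); t=st["time_s"]; u=st["eef_pos"][2]-.24
if zs:
    u0=L["knots"][-1][1]
    for i,z in enumerate(zs): L["knots"].append([t-.7+.1*i,u0-z/1000])
    print("u cmd-meas mm",round(1e3*(L["knots"][-1][1]-u),2))
else: L["knots"].append([t,u])
guess=L["meas"][-1][1] if L["meas"] else -.16
for i in range(3):
    tt=robot.state()["time_s"]; im=robot.snapshot("side"); a=theta(im,guess); guess=a[0]; L["meas"].append([tt,a[0]])
cv2.imwrite("pics/last.png",im[:,:,::-1])
tn=robot.state()["time_s"]; un=L["knots"][-1][1]; L["knots"].append([tn,un]); json.dump(L,open(F,"w"))
dt=.01
def sim(t0,th,w,b,kn,t1):
    n=int(round((t1-t0)/dt)); T=t0+dt*np.arange(n+1); U=np.interp(T,*np.array(kn).T); o=np.empty((n+1,2))
    for i in range(n+1):
        o[i]=th,w
        s=.045-(U[i]+.12*np.sin(th))/np.cos(th)
        w+=dt*(3.6*(.033+s)-.265+b+.68*th-.03*w)/.109; th+=dt*w
        if th<-.16: th,w=-.16,max(w,0.)
    return T,o
M=np.array(L["meas"]); print("theta",M[-3:,1].round(4),"res px",round(a[1],3),a[2],"t",round(tn,2))
lift=M[:,1]>-.158
if lift.any():
    t0=max(M[0,0],tn-2.9); m=M[M[:,0]>=t0-1e-6]; t0=m[0,0]
    def fr(p):
        T,o=sim(t0,p[0],p[1],p[2],L["knots"],tn); return np.r_[(np.interp(m[:,0],T,o[:,0])-m[:,1])/.0005,p[2]/.05,p[1]/.2]
    s=least_squares(fr,[m[0,1],0 if m[0,1]<-.158 else (m[2,1]-m[0,1])/.1,0],diff_step=1e-4,x_scale=[.01,.05,.02])
    T,o=sim(t0,*s.x,L["knots"],tn); th,w=o[-1]; b=s.x[2]; print("th %.4f w %.4f b %.4f fit rms %.5f"%(th,w,b,np.sqrt(np.mean((fr(s.x)[:-2]*.0005)**2))))
    N=16; tk=tn+.1*np.arange(N+1); r=np.clip(goal-th,-rate*.1*np.arange(1,N+1),rate*.1*np.arange(1,N+1))+th
    def fp(d):
        kn=np.c_[tk,np.r_[un,un+np.cumsum(d)/1000]]; T,o=sim(tn,th,w,b,kn,tk[-1]); q=o[10::10]
        return np.r_[(q[:,0]-r)/.004,(q[-4:,0]-r[-4:])/.002,np.diff(np.r_[0,d])/2,d/6, np.clip(abs(o[::5,1])-.15,0,9)/.005]
    d=least_squares(fp,np.zeros(N),diff_step=1e-3,x_scale=1,bounds=(-12,12)).x
    kn=np.c_[tk,np.r_[un,un+np.cumsum(d)/1000]]; T,o=sim(tn,th,w,b,kn,tk[-1])
    print("rows z mm down",(-np.cumsum(d)[:8]).round(1)); print("pred th",o[10::10,0].round(3)); print("pred w",o[10::10,1].round(3))
else: print("not lifted, u mm",round(1e3*un,1))
E
python3 ctl.py 0.03 0.08
python3 - <<'E'
import cv2; im=cv2.imread("pics/last.png")[60:260,200:400]; cv2.imwrite("pics/press.png",cv2.resize(im,None,fx=2.5,fy=2.5))
E
```

```text
theta [-0.1605 -0.1605 -0.1605] res px 0.039 22 t 4.6
not lifted, u mm 11.6
```

View pics/press.png

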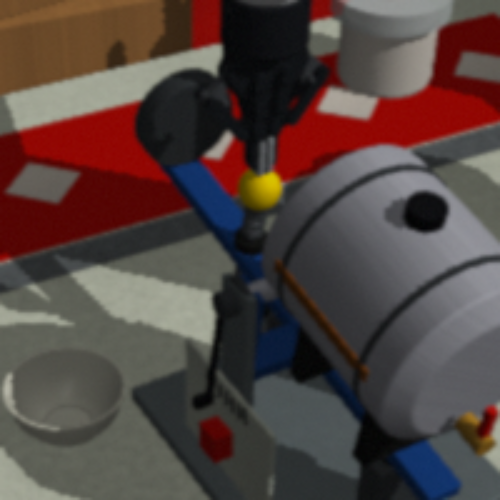

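Emit:
arm_command:
  increments:
    - {"x":0,"y":0,"z":2,"rx":0,"ry":0,"rz":0}
    - {"x":0,"y":0,"z":4,"rx":0,"ry":0,"rz":0}
    - {"x":-0.5,"y":0,"z":5,"rx":0,"ry":0,"rz":0}
    - {"x":-0.5,"y":0,"z":6,"rx":0,"ry":0,"rz":0}
    - {"x":-1,"y":0,"z":7,"rx":0,"ry":0,"rz":0}
    - {"x":-1,"y":0,"z":7,"rx":0,"ry":0,"rz":0}
    - {"x":-1,"y":0,"z":7,"rx":0,"ry":0,"rz":0}
    - {"x":-1,"y":0,"z":7,"rx":0,"ry":0,"rz":0}

```text
time_s: 5.4
eef_pos: [0.507, -0.0887, 0.2454]
eef_rot: [3.142, -0.0, 1.625]
wrist_force: [0.9, -0.2, 2.6]
grip_width: 0.001
finger_force: 1.2
```

```bash
python3 ctl.py 0.03 0.08 2 4 5 6 7 7 7 7
```

```text
u cmd-meas mm -0.72
theta [-0.1605 -0.1605 -0.1605] res px 0.043 22 t 5.55
not lifted, u mm 4.6
```

Emit:
arm_command:
  increments:
    - {"x":0,"y":0,"z":1,"rx":0,"ry":0,"rz":0}
    - {"x":0,"y":0,"z":2,"rx":0,"ry":0,"rz":0}
    - {"x":-0.5,"y":0,"z":3,"rx":0,"ry":0,"rz":0}
    - {"x":-0.5,"y":0,"z":4,"rx":0,"ry":0,"rz":0}
    - {"x":-1,"y":0,"z":5,"rx":0,"ry":0,"rz":0}
    - {"x":-1,"y":0,"z":5,"rx":0,"ry":0,"rz":0}
    - {"x":-1,"y":0,"z":5,"rx":0,"ry":0,"rz":0}
    - {"x":-1,"y":0,"z":5,"rx":0,"ry":0,"rz":0}

```text
time_s: 6.35
eef_pos: [0.5071, -0.0897, 0.2404]
eef_rot: [3.142, -0.0, 1.625]
wrist_force: [0.2, -0.5, 2.7]
grip_width: 0.0
finger_force: 1.3
```

```bash
python3 ctl.py 0.03 0.08 1 2 3 4 5 5 5 5
```

```text
u cmd-meas mm -0.71
theta [-0.1605 -0.1605 -0.1605] res px 0.049 22 t 6.5
not lifted, u mm -0.4
```

Emit:
arm_command:
  increments:
    - {"x":0,"y":0,"z":1,"rx":0,"ry":0,"rz":0}
    - {"x":0,"y":0,"z":2,"rx":0,"ry":0,"rz":0}
    - {"x":-0.5,"y":0,"z":3,"rx":0,"ry":0,"rz":0}
    - {"x":-0.5,"y":0,"z":4,"rx":0,"ry":0,"rz":0}
    - {"x":-1,"y":0,"z":5,"rx":0,"ry":0,"rz":0}
    - {"x":-1,"y":0,"z":5,"rx":0,"ry":0,"rz":0}
    - {"x":-1,"y":0,"z":5,"rx":0,"ry":0,"rz":0}
    - {"x":-1,"y":0,"z":5,"rx":0,"ry":0,"rz":0}

```text
time_s: 7.3
eef_pos: [0.5072, -0.0907, 0.2353]
eef_rot: [3.142, 0.0, 1.625]
wrist_force: [1.2, 0.6, 2.4]
grip_width: -0.001
finger_force: 1.3
```

```bash
python3 ctl.py 0.03 0.08 1 2 3 4 5 5 5 5
```

```text
u cmd-meas mm -0.71
theta [-0.1606 -0.1606 -0.1606] res px 0.048 22 t 7.45
not lifted, u mm -5.4
```

Emit:
arm_command:
  increments:
    - {"x":0,"y":0,"z":1,"rx":0,"ry":0,"rz":0}
    - {"x":0,"y":0,"z":2,"rx":0,"ry":0,"rz":0}
    - {"x":-0.5,"y":0,"z":3,"rx":0,"ry":0,"rz":0}
    - {"x":-0.5,"y":0,"z":4,"rx":0,"ry":0,"rz":0}
    - {"x":-0.5,"y":0,"z":4,"rx":0,"ry":0,"rz":0}
    - {"x":-0.5,"y":0,"z":4,"rx":0,"ry":0,"rz":0}
    - {"x":-0.5,"y":0,"z":4,"rx":0,"ry":0,"rz":0}
    - {"x":-0.5,"y":0,"z":4,"rx":0,"ry":0,"rz":0}

```text
time_s: 8.25
eef_pos: [0.5072, -0.0912, 0.2313]
eef_rot: [3.142, -0.0, 1.625]
wrist_force: [1.8, 0.2, 2.5]
grip_width: -0.001
finger_force: 1.4
```

```bash
python3 ctl.py 0.03 0.08 1 2 3 4 4 4 4 4
```

```text
u cmd-meas mm -0.71
theta [-0.1606 -0.1606 -0.1606] res px 0.049 22 t 8.4
not lifted, u mm -9.4
```

Emit:
arm_command:
  increments:
    - {"x":0,"y":0,"z":1,"rx":0,"ry":0,"rz":0}
    - {"x":0,"y":0,"z":2,"rx":0,"ry":0,"rz":0}
    - {"x":-0.5,"y":0,"z":3,"rx":0,"ry":0,"rz":0}
    - {"x":-0.5,"y":0,"z":4,"rx":0,"ry":0,"rz":0}
    - {"x":-0.5,"y":0,"z":4,"rx":0,"ry":0,"rz":0}
    - {"x":-0.5,"y":0,"z":4,"rx":0,"ry":0,"rz":0}
    - {"x":-0.5,"y":0,"z":4,"rx":0,"ry":0,"rz":0}
    - {"x":-0.5,"y":0,"z":4,"rx":0,"ry":0,"rz":0}

```text
time_s: 9.2
eef_pos: [0.5072, -0.0917, 0.2273]
eef_rot: [-3.142, 0.0, 1.625]
wrist_force: [-0.7, -0.3, 2.4]
grip_width: -0.003
finger_force: 1.5
```

```bash
python3 ctl.py 0.03 0.08 1 2 3 4 4 4 4 4
```

```text
u cmd-meas mm -0.69
theta [-0.1606 -0.1606 -0.1606] res px 0.052 22 t 9.35
not lifted, u mm -13.4
```

Emit:
arm_command:
  increments:
    - {"x":0,"y":0,"z":1,"rx":0,"ry":0,"rz":0}
    - {"x":0,"y":0,"z":2,"rx":0,"ry":0,"rz":0}
    - {"x":-0.5,"y":0,"z":3,"rx":0,"ry":0,"rz":0}
    - {"x":-0.5,"y":0,"z":3.5,"rx":0,"ry":0,"rz":0}
    - {"x":-0.5,"y":0,"z":3.5,"rx":0,"ry":0,"rz":0}
    - {"x":-0.5,"y":0,"z":3.5,"rx":0,"ry":0,"rz":0}
    - {"x":-0.5,"y":0,"z":3.5,"rx":0,"ry":0,"rz":0}
    - {"x":-0.5,"y":0,"z":3.5,"rx":0,"ry":0,"rz":0}

```text
time_s: 10.15
eef_pos: [0.5072, -0.0922, 0.2238]
eef_rot: [-3.142, 0.0, 1.625]
wrist_force: [0.1, 0.6, 2.8]
grip_width: -0.002
finger_force: 1.5
```

```bash
python3 ctl.py 0.03 0.08 1 2 3 3.5 3.5 3.5 3.5 3.5
```

```text
u cmd-meas mm -0.69
theta [-0.1606 -0.1606 -0.1606] res px 0.052 22 t 10.3
not lifted, u mm -16.9
```

Run:
```python
import cv2; im=cv2.imread("pics/last.png")[60:250,220:400]; cv2.imwrite("pics/press2.png",cv2.resize(im,None,fx=3,fy=3))
```

```text
(no output)
```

View pics/press2.png

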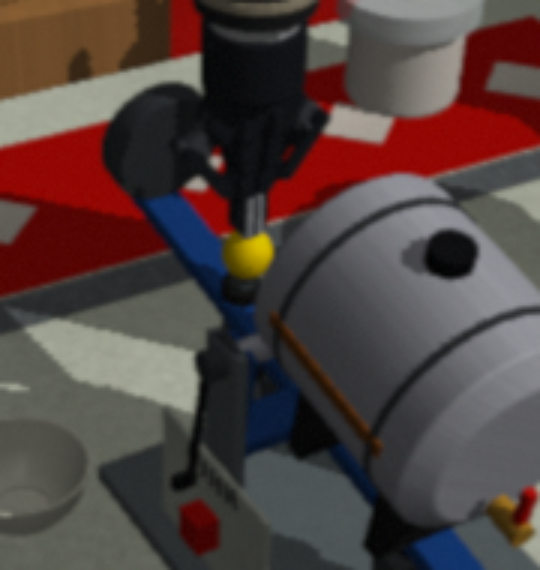

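Emit:
arm_command:
  increments:
    - {"x":0,"y":0,"z":1,"rx":0,"ry":0,"rz":0}
    - {"x":0,"y":0,"z":2,"rx":0,"ry":0,"rz":0}
    - {"x":-0.5,"y":0,"z":3,"rx":0,"ry":0,"rz":0}
    - {"x":-0.5,"y":0,"z":3,"rx":0,"ry":0,"rz":0}
    - {"x":-0.5,"y":0,"z":3,"rx":0,"ry":0,"rz":0}
    - {"x":-0.5,"y":0,"z":3,"rx":0,"ry":0,"rz":0}
    - {"x":-0.5,"y":0,"z":3,"rx":0,"ry":0,"rz":0}
    - {"x":-0.5,"y":0,"z":3,"rx":0,"ry":0,"rz":0}

```text
time_s: 11.1
eef_pos: [0.5072, -0.0927, 0.2208]
eef_rot: [-3.142, 0.0, 1.625]
wrist_force: [0.4, 0.8, 3.1]
grip_width: -0.001
finger_force: 1.5
```

```bash
python3 ctl.py 0.03 0.08 1 2 3 3 3 3 3 3
```

```text
u cmd-meas mm -0.68
theta [-0.1358 -0.1321 -0.1293] res px 0.1 22 t 11.25
th 0.8600 w 1.5143 b 0.1268 fit rms 0.79942
rows z mm down [-12.  -24.  -17.6  -5.6   6.4  18.4  10.6  -1.4]
pred th [1.024 1.199 1.351 1.422 1.376 1.272 1.172 1.091 1.03  0.986 0.954 0.93
 0.908 0.884 0.86  0.84 ]
pred w [ 1.724  1.716  1.274  0.171 -0.863 -1.079 -0.924 -0.717 -0.528 -0.379
 -0.277 -0.226 -0.226 -0.243 -0.228 -0.169]
```

```bash
cat > scan.py <<'E'
import re
src=open("ctl.py").read()
pre=src.split("guess=L")[0].replace('if zs:','if 0:').replace('else: L["knots"].append([t,u])','')
exec(pre); exec("dt=.01\n"+src.split("dt=.01\n")[1].split("M=np.array")[0])
tn=L["knots"][-1][0]
for b in np.arange(-.06,-.02,.003):
    T,o=sim(10.3,-.16,0,b,L["knots"],tn); print(round(b,3),np.interp([11.1,11.15,11.2,11.25],T,o[:,0]).round(4),o[-1,1].round(4))
E
python3 scan.py 0 0
python3 - <<'E'
import json; print(json.load(open("log.json"))["meas"][-6:])
E
```

```text
-0.06 [-0.16 -0.16 -0.16 -0.16] 0.0
-0.057 [-0.16 -0.16 -0.16 -0.16] 0.0
-0.054 [-0.16 -0.16 -0.16 -0.16] 0.0
-0.051 [-0.16 -0.16 -0.16 -0.16] 0.0
-0.048 [-0.1586 -0.1583 -0.158  -0.1576] 0.0073
-0.045 [-0.1541 -0.1529 -0.1517 -0.1503] 0.0286
-0.042 [-0.1481 -0.1459 -0.1436 -0.141 ] 0.0531
-0.039 [-0.1404 -0.1371 -0.1335 -0.1296] 0.0811
-0.036 [-0.1312 -0.1266 -0.1217 -0.1162] 0.1119
-0.033 [-0.122  -0.1161 -0.1097 -0.1028] 0.143
-0.03 [-0.1127 -0.1055 -0.0978 -0.0893] 0.1742
-0.027 [-0.1034 -0.095  -0.0858 -0.0758] 0.2054
-0.024 [-0.0941 -0.0844 -0.0738 -0.0624] 0.2366
-0.021 [-0.0848 -0.0738 -0.0618 -0.0489] 0.2679
[[10.15, -0.16057980649172504], [10.2, -0.16061703670239066], [10.25, -0.1605915140841564], [11.1, -0.13583476423970992], [11.15, -0.13205454412642686], [11.2, -0.1293086821133673]]
```

Emit:
arm_command:
  increments:
    - {"x":0.5,"y":0,"z":-3.5,"rx":0,"ry":0,"rz":0}
    - {"x":1,"y":0,"z":-6.5,"rx":0,"ry":0,"rz":0}
    - {"x":1.5,"y":0,"z":-8.5,"rx":0,"ry":0,"rz":0}
    - {"x":2,"y":0,"z":-9,"rx":0,"ry":0,"rz":0}
    - {"x":2,"y":0,"z":-8.5,"rx":0,"ry":0,"rz":0}
    - {"x":2.5,"y":0,"z":-7.5,"rx":0,"ry":0,"rz":0}
    - {"x":2.5,"y":0,"z":-7,"rx":0,"ry":0,"rz":0}
    - {"x":3,"y":0,"z":-7,"rx":0,"ry":0,"rz":0}

```text
time_s: 12.05
eef_pos: [0.507, -0.0897, 0.2276]
eef_rot: [-3.141, -0.0, 1.625]
wrist_force: [0.9, -0.5, 3.4]
grip_width: -0.001
finger_force: 1.4
```

```bash
SPAN=1.2 python3 ctl.py 0.03 0.08 -3.5 -6.5 -8.5 -9 -8.5 -7.5 -7 -7
```

```text
u cmd-meas mm -0.51
theta [-0.1166 -0.1196 -0.1231] res px 0.091 22 t 12.2
th -0.1266 w -0.0765 b -0.0514 fit rms 0.00023
rows z mm down [12.  24.  30.1 24.8 14.1  5.4  0.8 -1.7]
pred th [-0.135 -0.14  -0.14  -0.133 -0.12  -0.105 -0.089 -0.074 -0.061 -0.049
 -0.039 -0.03  -0.022 -0.015 -0.007  0.001]
pred w [-0.075 -0.036  0.032  0.102  0.146  0.161  0.155  0.142  0.125  0.109
  0.094  0.084  0.078  0.076  0.079  0.085]
```

```bash
sed -i 's/(p\[2\]+.038)/(p[2]+.05)/; s/-.038\],diff_step/-.05],diff_step/; s/np.clip(abs(o\[::5,1\])-.15,0,9)\/.005\]/np.clip(abs(o[::5,1])-.13,0,9)\/.005,np.clip(.045-(kn[1:,1]+.12*np.sin(q[:,0]))-.085,0,9)\/.0005]/' ctl.py replan.py
for S in 0.3 1.2 2.0; do echo SPAN $S; SPAN=$S python3 replan.py 0.03 0.08; done
```

```text
SPAN 0.3
theta [-0.1166 -0.1196 -0.1231] res px 0 0 t 12.2
th -0.1269 w -0.0786 b -0.0501 fit rms 0.00002
rows z mm down [12.  20.2 18.4 15.9 14.5 13.9 12.8  7.7]
pred th [-0.135 -0.141 -0.143 -0.14  -0.135 -0.126 -0.115 -0.102 -0.088 -0.073
 -0.059 -0.046 -0.032 -0.019 -0.008  0.002]
pred w [-0.076 -0.042  0.003  0.039  0.069  0.096  0.122  0.14   0.144  0.141
  0.138  0.136  0.133  0.125  0.111  0.091]
SPAN 1.2
theta [-0.1166 -0.1196 -0.1231] res px 0 0 t 12.2
th -0.1269 w -0.0799 b -0.0522 fit rms 0.00018
rows z mm down [12.  21.3 19.4 16.6 14.9 14.3 13.5  9. ]
pred th [-0.135 -0.142 -0.143 -0.141 -0.136 -0.127 -0.117 -0.104 -0.089 -0.075
 -0.061 -0.047 -0.033 -0.02  -0.008  0.003]
pred w [-0.08  -0.045  0.001  0.038  0.068  0.094  0.119  0.138  0.145  0.143
  0.139  0.137  0.134  0.127  0.116  0.1  ]
SPAN 2.0
theta [-0.1166 -0.1196 -0.1231] res px 0 0 t 12.2
th -0.1600 w 0.0000 b -0.0500 fit rms 0.02996
rows z mm down [-0. -0. -0. -0. -0. -0. -0. -0.]
pred th [-0.16 -0.16 -0.16 -0.16 -0.16 -0.16 -0.16 -0.16 -0.16 -0.16 -0.16 -0.16
 -0.16 -0.16 -0.16 -0.16]
pred w [0. 0. 0. 0. 0. 0. 0. 0. 0. 0. 0. 0. 0. 0. 0. 0.]
```

Emit:
arm_command:
  increments:
    - {"x":-0.5,"y":0,"z":5,"rx":0,"ry":0,"rz":0}
    - {"x":-1,"y":0,"z":9,"rx":0,"ry":0,"rz":0}
    - {"x":-1.5,"y":0,"z":10,"rx":0,"ry":0,"rz":0}
    - {"x":-2,"y":0,"z":10,"rx":0,"ry":0,"rz":0}
    - {"x":-2,"y":0,"z":10,"rx":0,"ry":0,"rz":0}
    - {"x":-2,"y":0,"z":10,"rx":0,"ry":0,"rz":0}
    - {"x":-2,"y":0,"z":10,"rx":0,"ry":0,"rz":0}
    - {"x":-2,"y":0,"z":10,"rx":0,"ry":0,"rz":0}

```text
time_s: 13.0
eef_pos: [0.5072, -0.0917, 0.2178]
eef_rot: [-3.142, -0.0, 1.625]
wrist_force: [-0.2, -0.2, 3.2]
grip_width: -0.002
finger_force: 1.5
```

```bash
sed -i 's/360\*x+30\*(x-xo)/360*x+240*(x-xo)/' ctl.py replan.py; SPAN=1.2 python3 ctl.py 0.03 0.08 5 9 10 10 10 10 10 10; echo; SPAN=.3 python3 replan.py 0.03 0.08
```

```text
u cmd-meas mm -0.7
theta [-0.1187 -0.1131 -0.107 ] res px 0.165 22 t 13.15
th -0.1059 w 0.0760 b -0.0542 fit rms 0.00248
rows z mm down [-2.9 -5.9 -7.7 -8.4 -8.3 -8.  -7.9 -8. ]
pred th [-0.098 -0.089 -0.08  -0.072 -0.064 -0.056 -0.049 -0.042 -0.034 -0.026
 -0.018 -0.01  -0.002  0.006  0.014  0.022]
pred w [0.087 0.089 0.086 0.08  0.076 0.073 0.073 0.075 0.077 0.08  0.081 0.081
 0.081 0.081 0.08  0.08 ]

theta [-0.1187 -0.1131 -0.107 ] res px 0 0 t 13.15
th -0.1006 w 0.1330 b -0.0498 fit rms 0.00003
rows z mm down [-12.  -17.6 -17.2 -13.6  -9.7  -7.   -6.   -6.7]
pred th [-0.087 -0.075 -0.066 -0.059 -0.055 -0.05  -0.045 -0.038 -0.031 -0.022
 -0.014 -0.005  0.003  0.012  0.02   0.027]
pred w [0.134 0.108 0.076 0.053 0.044 0.048 0.058 0.071 0.08  0.086 0.087 0.086
 0.083 0.08  0.078 0.076]
```

```bash
for m in .080 .082 .085 .087 .09; do echo SM $m; SM=$m SPAN=1.2 python3 replan.py 0.03 0.08 | sed -n 2,3p; done
```

```text
SM .080
th -0.1004 w 0.0006 b -0.0966 fit rms 0.01118
rows z mm down [0.9 1.9 2.7 3.6 4.3 5.2 4.7 4.2]
SM .082
th -0.0758 w 0.1174 b -0.0539 fit rms 0.01900
rows z mm down [-10.4 -15.7 -16.1 -13.5 -10.2  -7.7  -6.7  -7.3]
SM .085
th -0.0405 w 0.2264 b -0.0494 fit rms 0.03639
rows z mm down [-12.  -24.  -36.  -41.1 -36.2 -26.2 -16.3  -9.9]
SM .087
th -0.1038 w 0.0933 b -0.0622 fit rms 0.00098
rows z mm down [-3.2 -5.9 -7.  -6.9 -6.1 -5.4 -5.1 -5.4]
SM .09
th -0.1001 w 0.1443 b -0.0380 fit rms 0.00021
rows z mm down [-12.  -24.  -25.8 -21.6 -15.5 -10.5  -8.   -8. ]
```

```bash
cat > sysid.py <<'E'
import json,numpy as np
from scipy.optimize import least_squares
L=json.load(open("log.json")); K=np.array(L["knots"]); M=np.array(L["meas"]); dt=.005
def sim(p,t0,t1,th,w):
    b,g,kg,lag=p; n=int(round((t1-t0)/dt)); T=t0+dt*np.arange(n+1); U=np.interp(T-lag,K[:,0],K[:,1]); o=np.empty((n+1,2))
    for i in range(n+1):
        o[i]=th,w; s=min(.045-(U[i]+.12*np.sin(th))/np.cos(th),.09)
        w+=dt*(3.6*g*(.033+s)-.265+b+kg*th-.03*w)/.109; th+=dt*w
        if th<-.16: th,w=-.16,max(w,0.)
    return T,o
m=M[M[:,0]>11]
def f(q,free):
    p=np.array([-.04,1,.68,.0]); p[free]=q[:len(free)]; st=q[len(free):]
    T,o=sim(p,11.1,13.2,*st); r=(np.interp(m[:,0],T,o[:,0])-m[:,1])/.0005
    T,o=sim(p,9.3,11.2,-.16,0.); r2=(np.interp(m[:3,0],T,o[:,0])-m[:3,1])/.003
    r3=(np.interp(10.2,T,o[:,0])+.16)/.001
    return np.r_[r,r2,r3,(p[1]-1)/.3,(p[2]-.68)/.1,p[3]/.05]
for free in([0],[0,3],[0,1],[0,1,3],[0,2,3],[0,1,2,3]):
    best=min((least_squares(f,[[b0,1,.68,0.02][i] for i in free]+[-.1355,.075],args=(free,),diff_step=1e-4,x_scale=[[.01,.1,.05,.02][i] for i in free]+[.002,.01]) for b0 in(-.05,-.038)),key=lambda s:s.cost)
    print(free,best.x.round(4),"cost",round(best.cost,1),f(best.x,free).round(1))
E
timeout 300 python3 sysid.py
```

```text
[0] [-0.0438 -0.1339  0.0264] cost 79.9 [ 3.8 -0.8 -2.9 -3.8 -1.   2.2  2.3  0.3 -1.7 -5.3 -6.1 -6.4  0.   0.
  0.   0. ]
[0, 3] [-0.0441 -0.0094 -0.1341  0.0293] cost 79.8 [ 3.6 -0.8 -2.6 -3.8 -1.   2.1  2.4  0.3 -1.7 -5.4 -6.2 -6.6  0.   0.
  0.  -0.2]
[0, 1] [-0.1434  1.2535 -0.1343  0.03  ] cost 11.8 [ 3.1 -1.1 -2.5 -1.2  0.2  1.9 -0.4 -0.2  0.3  0.   0.1  0.6  0.   0.8
  0.   0. ]
[0, 1, 3] [-0.1557  1.2788 -0.0631 -0.1356  0.0583] cost 2.0 [ 0.5 -0.9  0.3 -0.3 -0.   0.4 -0.1 -0.1  0.1 -0.1 -0.1  0.2  0.   0.9
  0.  -1.3]
[0, 2, 3] [-0.0721  0.4699 -0.0767 -0.1354  0.0564] cost 11.0 [ 0.9 -0.8 -0.  -1.4 -0.2  1.3  2.3  0.1 -2.2  0.  -0.1  0.1  0.   0.
 -2.1 -1.5]
[0, 1, 2, 3] [-0.1539  1.2725  0.6746 -0.0635 -0.1356  0.0584] cost 2.0 [ 0.5 -0.9  0.3 -0.3 -0.   0.4 -0.  -0.1  0.1 -0.1 -0.1  0.2  0.   0.9
 -0.1 -1.3]
```

Emit:
arm_command:
  increments:
    - {"x":0.5,"y":0,"z":-12,"rx":0,"ry":0,"rz":0}
    - {"x":1,"y":0,"z":-16,"rx":0,"ry":0,"rz":0}
    - {"x":1.5,"y":0,"z":-14.5,"rx":0,"ry":0,"rz":0}
    - {"x":2,"y":0,"z":-11,"rx":0,"ry":0,"rz":0}
    - {"x":2,"y":0,"z":-7.5,"rx":0,"ry":0,"rz":0}
    - {"x":2.5,"y":0,"z":-6,"rx":0,"ry":0,"rz":0}
    - {"x":2.5,"y":0,"z":-5.5,"rx":0,"ry":0,"rz":0}
    - {"x":2.5,"y":0,"z":-6.5,"rx":0,"ry":0,"rz":0}

```text
time_s: 13.95
eef_pos: [0.5069, -0.0892, 0.2241]
eef_rot: [-3.141, -0.0, 1.625]
wrist_force: [-0.4, -1.1, 1.7]
grip_width: -0.001
finger_force: 1.3
```

```bash
SPAN=2.2 python3 ctl.py 0.03 0.08 -12 -16 -14.5 -11 -7.5 -6 -5.5 -6.5; SPAN=1.1 python3 replan.py .03 .08; G=1.12 B0=-.095 SPAN=1.1 python3 replan.py .03 .08
```

```text
u cmd-meas mm -0.44
theta [-0.0541 -0.053  -0.0513] res px 0.546 22 t 14.1
th -0.0475 w 0.0564 b -0.1523 fit rms 0.00057
rows z mm down [ 0.8  1.2  0.7 -0.4 -1.7 -3.2 -4.7 -6.1]
pred th [-0.041 -0.034 -0.026 -0.017 -0.008  0.001  0.01   0.017  0.023  0.027
  0.03   0.031  0.031  0.03   0.03   0.03 ]
pred w [ 0.066  0.077  0.086  0.092  0.093  0.089  0.08   0.067  0.05   0.032
  0.016  0.004 -0.003 -0.005 -0.002  0.005]
theta [-0.0541 -0.053  -0.0513] res px 0 0 t 14.1
th -0.0486 w 0.0445 b -0.1549 fit rms 0.00050
rows z mm down [ 1.9  3.1  2.7  1.2 -0.8 -2.7 -4.5 -5.9]
pred th [-0.044 -0.037 -0.029 -0.02  -0.01   0.     0.009  0.017  0.023  0.027
  0.029  0.03   0.031  0.03   0.03   0.03 ]
pred w [ 0.057  0.073  0.088  0.097  0.1    0.095  0.084  0.07   0.052  0.033
  0.017  0.005 -0.003 -0.004 -0.002  0.005]
theta [-0.0541 -0.053  -0.0513] res px 0 0 t 14.1
th -0.0484 w 0.0466 b -0.1000 fit rms 0.00054
rows z mm down [ 1.8  2.8  2.4  0.7 -1.5 -3.9 -6.  -7.8]
pred th [-0.043 -0.037 -0.029 -0.019 -0.01   0.     0.009  0.017  0.023  0.027
  0.029  0.03   0.031  0.03   0.03   0.03 ]
pred w [ 0.058  0.073  0.087  0.096  0.099  0.094  0.084  0.069  0.052  0.034
  0.017  0.005 -0.002 -0.004 -0.002  0.004]
```

Run:
```python
from track import *
im=cv2.imread("pics/last.png"); g=cv2.cvtColor(im,cv2.COLOR_BGR2GRAY)
for ws in(11,15,21,31):
    guess=(P0+proj(rock(X0,-.05,S0),"side")-base).astype(np.float32)
    q,ok,_=cv2.calcOpticalFlowPyrLK(ref,g,P0[:,None],guess[:,None].copy(),winSize=(ws,ws),maxLevel=1,flags=4)
    d=(q[:,0]-P0); J=(proj(rock(X0,-.05,S0),"side")-base)/.11
    e=(d*J).sum(1)/(J*J).sum(1)-.16; r=np.linalg.norm(d-J*(e+.16)[:,None],axis=1)
    print(ws,np.median(e).round(4),[f"{int(a[0])},{int(a[1])}:{x:.3f}/{y:.1f}" for a,x,y in zip(P0,e,r)])
c=np.hstack([cv2.resize(x[60:260,230:430],None,fx=2,fy=2) for x in(cv2.imread("pics/side1.png"),im)]); cv2.imwrite("pics/cmp.png",c)
```

```text
11 -0.0523 ['368,125:-0.002/0.3', '376,150:-0.057/0.0', '362,140:-0.046/0.2', '342,202:-0.055/0.2', '361,150:-0.052/0.1', '378,142:-0.046/0.0', '354,144:-0.044/0.8', '357,140:-0.044/0.1', '366,137:-0.041/0.2', '345,206:-0.057/0.1', '370,153:-0.058/0.3', '367,174:-0.049/1.6', '395,165:-0.057/1.1', '383,167:-0.055/1.1', '388,167:-0.058/0.7', '377,172:-0.054/1.5', '340,135:-0.058/1.2', '349,130:-0.059/0.7', '361,128:-0.049/1.0', '373,137:-0.037/0.0', '327,141:-0.048/1.1', '368,180:-0.053/1.3']
15 -0.0517 ['368,125:-0.009/0.2', '376,150:-0.057/0.1', '362,140:-0.046/0.3', '342,202:-0.054/0.3', '361,150:-0.051/0.1', '378,142:-0.048/0.1', '354,144:-0.044/0.1', '357,140:-0.043/0.3', '366,137:-0.042/0.3', '345,206:-0.060/0.1', '370,153:-0.059/0.1', '367,174:-0.049/1.6', '395,165:-0.057/1.3', '383,167:-0.055/1.0', '388,167:-0.059/0.4', '377,172:-0.054/1.5', '340,135:-0.058/1.1', '349,130:-0.061/1.0', '361,128:-0.043/1.4', '373,137:-0.041/0.0', '327,141:-0.048/1.2', '368,180:-0.052/1.5']
21 -0.0514 ['368,125:-0.006/0.2', '376,150:-0.057/0.3', '362,140:-0.049/0.2', '342,202:-0.056/0.5', '361,150
[... 183 characters left out ...]
/1.1', '383,167:-0.056/0.8', '388,167:-0.059/0.1', '377,172:-0.054/1.6', '340,135:-0.059/1.5', '349,130:-0.063/1.2', '361,128:-0.038/1.6', '373,137:-0.043/0.1', '327,141:-0.047/1.5', '368,180:-0.051/1.6']
31 -0.0561 ['368,125:-0.005/0.7', '376,150:-0.056/0.5', '362,140:-0.053/0.1', '342,202:-0.076/1.3', '361,150:-0.053/0.0', '378,142:-0.046/0.2', '354,144:-0.061/1.2', '357,140:-0.062/1.0', '366,137:-0.048/0.0', '345,206:-0.082/1.5', '370,153:-0.056/0.4', '367,174:-0.049/1.7', '395,165:-0.057/1.1', '383,167:-0.061/1.1', '388,167:-0.060/0.7', '377,172:-0.056/1.2', '340,135:-0.062/1.2', '349,130:-0.057/1.2', '361,128:-0.048/0.4', '373,137:-0.041/0.1', '327,141:-0.048/0.9', '368,180:-0.052/1.5']
```

View pics/cmp.png

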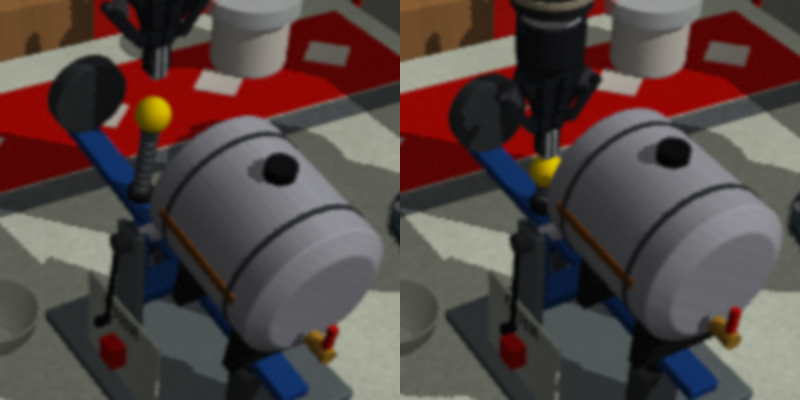

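Emit:
arm_command:
  increments:
    - {"x":0,"y":0,"z":2,"rx":0,"ry":0,"rz":0}
    - {"x":0,"y":0,"z":3,"rx":0,"ry":0,"rz":0}
    - {"x":0,"y":0,"z":2.5,"rx":0,"ry":0,"rz":0}
    - {"x":0,"y":0,"z":1,"rx":0,"ry":0,"rz":0}
    - {"x":0.5,"y":0,"z":-1,"rx":0,"ry":0,"rz":0}
    - {"x":0.5,"y":0,"z":-3,"rx":0,"ry":0,"rz":0}
    - {"x":0.5,"y":0,"z":-5,"rx":0,"ry":0,"rz":0}
    - {"x":0.5,"y":0,"z":-6.5,"rx":0,"ry":0,"rz":0}

```text
time_s: 14.9
eef_pos: [0.5071, -0.0887, 0.2311]
eef_rot: [3.141, 0.0, 1.625]
wrist_force: [-0.5, -0.7, 2.8]
grip_width: -0.003
finger_force: 1.2
```

```bash
SPAN=2.1 python3 ctl.py 0.03 0.06 2 3 2.5 1 -1 -3 -5 -6.5; SPAN=1.1 python3 replan.py .03 .06; G=1.12 B0=-.095 SPAN=1.1 python3 replan.py .03 .06;  G=1 B0=-.05 SPAN=1.1 python3 replan.py .03 .06
```

```text
u cmd-meas mm -0.92
theta [-0.0214 -0.0215 -0.0221] res px 0.621 22 t 15.05
th -0.0242 w -0.0383 b -0.1598 fit rms 0.00079
rows z mm down [10.1 17.4 18.  13.7  7.9  3.1 -0.  -1.4]
pred th [-0.027 -0.027 -0.021 -0.012 -0.001  0.009  0.018  0.025  0.029  0.031
  0.031  0.031  0.03   0.03   0.03   0.03 ]
pred w [-0.018  0.028  0.075  0.104  0.111  0.1    0.078  0.053  0.029  0.011
 -0.001 -0.006 -0.006 -0.003  0.002  0.008]
theta [-0.0214 -0.0215 -0.0221] res px 0 0 t 15.05
th -0.0240 w -0.0357 b -0.1592 fit rms 0.00033
rows z mm down [ 9.8 17.  17.7 13.5  7.8  2.9 -0.2 -1.6]
pred th [-0.027 -0.026 -0.021 -0.012 -0.001  0.01   0.019  0.025  0.029  0.031
  0.031  0.031  0.03   0.03   0.03   0.03 ]
pred w [-0.016  0.029  0.075  0.104  0.111  0.1    0.078  0.052  0.028  0.01
 -0.001 -0.006 -0.006 -0.003  0.002  0.008]
theta [-0.0214 -0.0215 -0.0221] res px 0 0 t 15.05
th -0.0231 w -0.0250 b -0.1062 fit rms 0.00019
rows z mm down [ 9.1 16.2 17.5 13.9  8.1  2.4 -1.6 -3.5]
pred th [-0.025 -0.024 -0.019 -0.01   0.     0.011  0.019  0.026  0.03   0.031
  0.032  0.031  0.03   0.03   0.03   0.03 ]
pred w [-0.009  0.029  0.07   0.099  0.108  0.099  0.078  0.052  0.028  0.009
 -0.003 -0.008 -0.008 -0.004  0.002  0.01 ]
theta [-0.0214 -0.0215 -0.0221] res px 0 0 t 15.05
th -0.0225 w -0.0169 b -0.0638 fit rms 0.00023
rows z mm down [ 8.7 15.6 17.  13.7  7.9  2.  -2.5 -4.9]
pred th [-0.024 -0.022 -0.017 -0.009  0.001  0.011  0.019  0.026  0.03   0.032
  0.032  0.031  0.03   0.03   0.03   0.03 ]
pred w [-0.003  0.03   0.067  0.093  0.102  0.095  0.077  0.053  0.029  0.01
 -0.002 -0.008 -0.009 -0.005  0.002  0.011]
```

Emit:
arm_command:
  increments:
    - {"x":0,"y":0,"z":9,"rx":0,"ry":0,"rz":0}
    - {"x":0,"y":0,"z":16,"rx":0,"ry":0,"rz":0}
    - {"x":0,"y":0,"z":17,"rx":0,"ry":0,"rz":0}
    - {"x":0,"y":0,"z":13.5,"rx":0,"ry":0,"rz":0}
    - {"x":0,"y":0,"z":8,"rx":0,"ry":0,"rz":0}
    - {"x":0,"y":0,"z":2.5,"rx":0,"ry":0,"rz":0}
    - {"x":0,"y":0,"z":-1,"rx":0,"ry":0,"rz":0}
    - {"x":0,"y":0,"z":-2.5,"rx":0,"ry":0,"rz":0}

```text
time_s: 15.85
eef_pos: [0.5073, -0.0887, 0.234]
eef_rot: [3.141, 0.0, 1.625]
wrist_force: [-0.2, -1.5, 1.7]
grip_width: -0.001
finger_force: 1.0
```

```bash
cat > both.sh <<'E'
G=1.12 B0=-.105 SPAN=2.1 python3 ctl.py "$@"
G=1.12 B0=-.105 SPAN=1.1 python3 replan.py $1 $2 | tail -n +2
G=1 B0=-.063 SPAN=2.1 python3 replan.py $1 $2 | tail -n +2 | head -2
G=1.27 B0=-.159 SPAN=2.1 python3 replan.py $1 $2 | tail -n +2 | head -2
E
bash both.sh 0.03 0.06 9 16 17 13.5 8 2.5 -1 -2.5
```

```text
u cmd-meas mm -1.36
theta [0.0194 0.0217 0.0236] res px 1.074 22 t 16.0
th 0.0238 w 0.0097 b -0.1073 fit rms 0.00027
rows z mm down [3.5 6.4 7.6 7.1 6.  5.  4.4 4.3]
pred th [0.024 0.024 0.025 0.026 0.028 0.029 0.03  0.031 0.031 0.031 0.03  0.03
 0.03  0.03  0.03  0.03 ]
pred w [ 0.002  0.004  0.009  0.014  0.015  0.012  0.007  0.003 -0.    -0.002
 -0.002 -0.002 -0.001 -0.     0.001  0.001]
th 0.0242 w 0.0138 b -0.1064 fit rms 0.00028
rows z mm down [3.  5.6 6.7 6.5 5.7 4.9 4.4 4.3]
pred th [0.025 0.025 0.026 0.027 0.028 0.029 0.03  0.03  0.031 0.03  0.03  0.03
 0.03  0.03  0.03  0.03 ]
pred w [ 0.005  0.005  0.008  0.011  0.012  0.01   0.006  0.002 -0.    -0.002
 -0.002 -0.002 -0.001 -0.     0.001  0.001]
th 0.0249 w 0.0239 b -0.0656 fit rms 0.00018
rows z mm down [1.5 3.  3.9 4.3 4.3 4.2 4.1 4.1]
th 0.0224 w -0.0082 b -0.1596 fit rms 0.00058
rows z mm down [ 5.6 10.  11.1  9.7  7.3  5.4  4.4  4.5]
```

Emit:
arm_command:
  increments:
    - {"x":0,"y":0,"z":2,"rx":0,"ry":0,"rz":0}
    - {"x":0,"y":0,"z":4,"rx":0,"ry":0,"rz":0}
    - {"x":0,"y":0,"z":5,"rx":0,"ry":0,"rz":0}
    - {"x":0,"y":0,"z":5,"rx":0,"ry":0,"rz":0}
    - {"x":0,"y":0,"z":4.5,"rx":0,"ry":0,"rz":0}
    - {"x":0,"y":0,"z":4.5,"rx":0,"ry":0,"rz":0}
    - {"x":0,"y":0,"z":4,"rx":0,"ry":0,"rz":0}
    - {"x":0,"y":0,"z":4,"rx":0,"ry":0,"rz":0}

```text
time_s: 16.8
eef_pos: [0.507, -0.0887, 0.2294]
eef_rot: [3.142, 0.0, 1.625]
wrist_force: [-0.1, 0.0, 2.3]
grip_width: 0.003
finger_force: 1.1
```

```bash
bash both.sh 0.03 0.06 2 4 5 5 4.5 4.5 4 4
```

```text
u cmd-meas mm -0.75
theta [0.0209 0.02   0.0185] res px 1.021 22 t 16.95
th 0.0172 w -0.0287 b -0.1059 fit rms 0.00025
rows z mm down [ 5.5  9.   8.4  5.1  1.3 -1.4 -2.6 -2.3]
pred th [0.015 0.015 0.017 0.021 0.025 0.029 0.031 0.032 0.032 0.031 0.031 0.03
 0.03  0.03  0.03  0.03 ]
pred w [-0.014  0.011  0.032  0.043  0.041  0.03   0.016  0.004 -0.004 -0.007
 -0.007 -0.004 -0.001  0.001  0.002  0.002]
th 0.0170 w -0.0311 b -0.1064 fit rms 0.00011
rows z mm down [ 5.8  9.5  8.9  5.5  1.6 -1.4 -2.6 -2.3]
pred th [0.015 0.014 0.017 0.021 0.025 0.029 0.031 0.032 0.032 0.031 0.031 0.03
 0.03  0.03  0.03  0.03 ]
pred w [-0.016  0.01   0.033  0.044  0.042  0.031  0.017  0.004 -0.004 -0.007
 -0.007 -0.004 -0.001  0.001  0.002  0.002]
th 0.0175 w -0.0258 b -0.0678 fit rms 0.00031
rows z mm down [ 5.5  9.   8.7  5.6  1.8 -1.2 -2.6 -2.7]
th 0.0168 w -0.0329 b -0.1536 fit rms 0.00077
rows z mm down [ 5.7  9.   8.2  4.7  0.9 -1.7 -2.5 -1.9]
```

Emit:
arm_command:
  increments:
    - {"x":0,"y":0,"z":5.5,"rx":0,"ry":0,"rz":0}
    - {"x":0,"y":0,"z":9,"rx":0,"ry":0,"rz":0}
    - {"x":0,"y":0,"z":8.5,"rx":0,"ry":0,"rz":0}
    - {"x":0,"y":0,"z":5.5,"rx":0,"ry":0,"rz":0}
    - {"x":0,"y":0,"z":1.5,"rx":0,"ry":0,"rz":0}
    - {"x":0,"y":0,"z":-1.5,"rx":0,"ry":0,"rz":0}
    - {"x":0,"y":0,"z":-2.5,"rx":0,"ry":0,"rz":0}
    - {"x":0,"y":0,"z":-2.5,"rx":0,"ry":0,"rz":0}

```text
time_s: 17.75
eef_pos: [0.5072, -0.0887, 0.2321]
eef_rot: [3.141, 0.0, 1.625]
wrist_force: [-0.5, -0.4, 1.5]
grip_width: -0.005
finger_force: 1.0
```

```bash
bash both.sh 0.03 0.06 5.5 9 8.5 5.5 1.5 -1.5 -2.5 -2.5
```

```text
u cmd-meas mm -0.93
theta [0.0402 0.0404 0.0406] res px 1.227 22 t 17.9
th 0.0409 w -0.0006 b -0.1054 fit rms 0.00023
rows z mm down [-0.6 -0.   1.7  3.7  5.2  5.8  5.6  4.9]
pred th [0.04  0.038 0.036 0.033 0.031 0.03  0.029 0.029 0.029 0.03  0.03  0.03
 0.03  0.03  0.03  0.03 ]
pred w [-0.013 -0.023 -0.027 -0.025 -0.018 -0.01  -0.003  0.002  0.004  0.004
  0.002  0.001 -0.001 -0.001 -0.001  0.   ]
th 0.0408 w -0.0027 b -0.1059 fit rms 0.00020
rows z mm down [-0.4  0.4  2.2  4.1  5.4  5.8  5.6  4.9]
pred th [0.04  0.038 0.035 0.033 0.031 0.029 0.029 0.029 0.029 0.03  0.03  0.03
 0.03  0.03  0.03  0.03 ]
pred w [-0.015 -0.024 -0.027 -0.024 -0.017 -0.009 -0.002  0.002  0.004  0.003
  0.002  0.    -0.001 -0.001 -0.001  0.   ]
th 0.0415 w 0.0067 b -0.0670 fit rms 0.00042
rows z mm down [-1.6 -1.8 -0.3  2.2  4.3  5.6  5.9  5.4]
th 0.0402 w -0.0096 b -0.1534 fit rms 0.00008
rows z mm down [0.5 1.9 3.7 5.1 5.7 5.7 5.1 4.4]
```

Emit:
arm_command:
  increments:
    - {"x":0,"y":0,"z":-0.5,"rx":0,"ry":0,"rz":0}
    - {"x":0,"y":0,"z":0,"rx":0,"ry":0,"rz":0}
    - {"x":0,"y":0,"z":2,"rx":0,"ry":0,"rz":0}
    - {"x":0,"y":0,"z":4,"rx":0,"ry":0,"rz":0}
    - {"x":0,"y":0,"z":5,"rx":0,"ry":0,"rz":0}
    - {"x":0,"y":0,"z":5.5,"rx":0,"ry":0,"rz":0}
    - {"x":0,"y":0,"z":5.5,"rx":0,"ry":0,"rz":0}
    - {"x":0,"y":0,"z":5,"rx":0,"ry":0,"rz":0}

```text
time_s: 18.7
eef_pos: [0.507, -0.0887, 0.2268]
eef_rot: [-3.142, -0.0, 1.625]
wrist_force: [0.4, 0.6, 3.3]
grip_width: 0.0
finger_force: 1.1
```

```bash
bash both.sh 0.03 0.06 -0.5 0 2 4 5 5.5 5.5 5
python3 - <<'E'
import cv2; im=cv2.imread("pics/last.png")[120:270,230:380]; cv2.imwrite("pics/clip.png",cv2.resize(im,None,fx=3.5,fy=3.5,interpolation=cv2.INTER_CUBIC))
E
```

```text
u cmd-meas mm -0.68
theta [0.0315 0.0316 0.0317] res px 1.171 22 t 18.85
th 0.0328 w 0.0147 b -0.1052 fit rms 0.00025
rows z mm down [-2.5 -4.3 -4.5 -3.5 -2.1 -0.9 -0.3 -0.3]
pred th [0.034 0.035 0.034 0.033 0.032 0.031 0.03  0.029 0.029 0.029 0.03  0.03
 0.03  0.03  0.03  0.03 ]
pred w [ 0.011  0.002 -0.007 -0.013 -0.014 -0.011 -0.007 -0.002  0.001  0.002
  0.002  0.002  0.001 -0.    -0.001 -0.001]
th 0.0328 w 0.0152 b -0.1051 fit rms 0.00030
rows z mm down [-2.5 -4.4 -4.6 -3.5 -2.1 -0.9 -0.3 -0.3]
pred th [0.034 0.035 0.035 0.033 0.032 0.031 0.03  0.029 0.029 0.029 0.03  0.03
 0.03  0.03  0.03  0.03 ]
pred w [ 0.011  0.002 -0.008 -0.013 -0.014 -0.012 -0.007 -0.002  0.001  0.002
  0.003  0.002  0.001 -0.    -0.001 -0.001]
th 0.0324 w 0.0100 b -0.0685 fit rms 0.00032
rows z mm down [-2.  -3.5 -3.8 -3.  -1.9 -1.  -0.4 -0.3]
th 0.0332 w 0.0205 b -0.1512 fit rms 0.00045
rows z mm down [-3.  -5.  -5.1 -3.8 -2.1 -0.8 -0.2 -0.3]
```

View pics/clip.png

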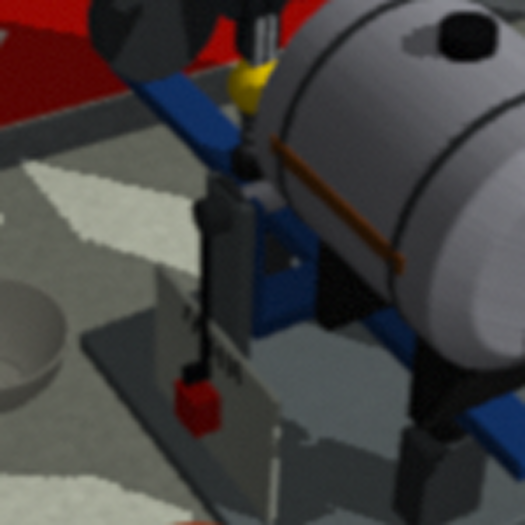

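Emit:
arm_command:
  increments:
    - {"x":0,"y":0,"z":-2,"rx":0,"ry":0,"rz":0}
    - {"x":0,"y":0,"z":-3.5,"rx":0,"ry":0,"rz":0}
    - {"x":0,"y":0,"z":-4,"rx":0,"ry":0,"rz":0}
    - {"x":0,"y":0,"z":-3,"rx":0,"ry":0,"rz":0}
    - {"x":0,"y":0,"z":-2,"rx":0,"ry":0,"rz":0}
    - {"x":0,"y":0,"z":-1,"rx":0,"ry":0,"rz":0}
    - {"x":0,"y":0,"z":-0.5,"rx":0,"ry":0,"rz":0}
    - {"x":0,"y":0,"z":-0.5,"rx":0,"ry":0,"rz":0}

```text
time_s: 19.65
eef_pos: [0.507, -0.0887, 0.2272]
eef_rot: [-3.141, -0.0, 1.625]
wrist_force: [1.4, 0.2, 2.5]
grip_width: -0.0
finger_force: 1.1
```

```bash
bash both.sh 0.03 0.06 -2 -3.5 -4 -3 -2 -1 -0.5 -0.5
```

```text
u cmd-meas mm -0.55
theta [0.0325 0.0328 0.0331] res px 1.145 22 t 19.8
th 0.0335 w 0.0089 b -0.1053 fit rms 0.00025
rows z mm down [-1.9 -3.3 -3.3 -2.4 -1.2 -0.3  0.1  0.1]
pred th [0.034 0.034 0.034 0.033 0.032 0.03  0.03  0.029 0.029 0.03  0.03  0.03
 0.03  0.03  0.03  0.03 ]
pred w [ 0.006 -0.002 -0.009 -0.012 -0.012 -0.009 -0.005 -0.001  0.001  0.002
  0.002  0.001  0.001 -0.    -0.001 -0.001]
th 0.0339 w 0.0136 b -0.1042 fit rms 0.00011
rows z mm down [-2.5 -4.2 -4.3 -3.1 -1.6 -0.5  0.1  0.1]
pred th [0.035 0.035 0.035 0.034 0.032 0.031 0.03  0.029 0.029 0.029 0.03  0.03
 0.03  0.03  0.03  0.03 ]
pred w [ 0.009 -0.001 -0.01  -0.015 -0.016 -0.012 -0.007 -0.002  0.001  0.003
  0.003  0.002  0.001 -0.    -0.001 -0.001]
th 0.0335 w 0.0086 b -0.0679 fit rms 0.00016
rows z mm down [-2.  -3.4 -3.5 -2.6 -1.4 -0.4  0.1  0.2]
th 0.0335 w 0.0093 b -0.1520 fit rms 0.00037
rows z mm down [-1.9 -3.2 -3.1 -2.1 -1.  -0.2  0.1 -0.1]
```

Steady now. Continue the hold.

Emit:
arm_command:
  increments:
    - {"x":0,"y":0,"z":-2,"rx":0,"ry":0,"rz":0}
    - {"x":0,"y":0,"z":-3.5,"rx":0,"ry":0,"rz":0}
    - {"x":0,"y":0,"z":-3.5,"rx":0,"ry":0,"rz":0}
    - {"x":0,"y":0,"z":-2.5,"rx":0,"ry":0,"rz":0}
    - {"x":0,"y":0,"z":-1.5,"rx":0,"ry":0,"rz":0}
    - {"x":0,"y":0,"z":-0.5,"rx":0,"ry":0,"rz":0}
    - {"x":0,"y":0,"z":0,"rx":0,"ry":0,"rz":0}
    - {"x":0,"y":0,"z":0,"rx":0,"ry":0,"rz":0}

```text
time_s: 20.6
eef_pos: [0.507, -0.0887, 0.2272]
eef_rot: [-3.141, -0.0, 1.625]
wrist_force: [-0.0, -0.0, 1.8]
grip_width: 0.002
finger_force: 1.1
```

```bash
bash both.sh 0.03 0.06 -2 -3.5 -3.5 -2.5 -1.5 -0.5 0 0
```

```text
u cmd-meas mm -0.56
theta [0.0308 0.031  0.0312] res px 1.197 22 t 20.75
th 0.0315 w 0.0074 b -0.1047 fit rms 0.00011
rows z mm down [-1.5 -2.6 -2.8 -2.3 -1.5 -0.9 -0.5 -0.5]
pred th [0.032 0.033 0.032 0.032 0.031 0.03  0.03  0.03  0.03  0.03  0.03  0.03
 0.03  0.03  0.03  0.03 ]
pred w [ 0.006  0.001 -0.004 -0.007 -0.008 -0.006 -0.004 -0.001  0.     0.001
  0.001  0.001  0.    -0.    -0.    -0.001]
th 0.0315 w 0.0080 b -0.1045 fit rms 0.00002
rows z mm down [-1.5 -2.7 -2.9 -2.4 -1.6 -0.9 -0.5 -0.5]
pred th [0.032 0.033 0.033 0.032 0.031 0.03  0.03  0.03  0.03  0.03  0.03  0.03
 0.03  0.03  0.03  0.03 ]
pred w [ 0.007  0.002 -0.004 -0.007 -0.008 -0.007 -0.004 -0.002  0.     0.001
  0.001  0.001  0.    -0.    -0.    -0.001]
th 0.0314 w 0.0059 b -0.0675 fit rms 0.00011
rows z mm down [-1.3 -2.4 -2.6 -2.2 -1.5 -0.9 -0.5 -0.4]
th 0.0316 w 0.0093 b -0.1511 fit rms 0.00013
rows z mm down [-1.6 -2.8 -2.9 -2.3 -1.5 -0.8 -0.5 -0.5]
```

Emit:
arm_command:
  increments:
    - {"x":0,"y":0,"z":-1.5,"rx":0,"ry":0,"rz":0}
    - {"x":0,"y":0,"z":-2.5,"rx":0,"ry":0,"rz":0}
    - {"x":0,"y":0,"z":-3,"rx":0,"ry":0,"rz":0}
    - {"x":0,"y":0,"z":-2.5,"rx":0,"ry":0,"rz":0}
    - {"x":0,"y":0,"z":-1.5,"rx":0,"ry":0,"rz":0}
    - {"x":0,"y":0,"z":-1,"rx":0,"ry":0,"rz":0}
    - {"x":0,"y":0,"z":-0.5,"rx":0,"ry":0,"rz":0}
    - {"x":0,"y":0,"z":-0.5,"rx":0,"ry":0,"rz":0}

```text
time_s: 21.55
eef_pos: [0.507, -0.0887, 0.2277]
eef_rot: [-3.141, -0.0, 1.625]
wrist_force: [0.3, -1.3, 2.5]
grip_width: -0.001
finger_force: 1.1
```

```bash
bash both.sh 0.03 0.06 -1.5 -2.5 -3 -2.5 -1.5 -1 -0.5 -0.5 | head -3
```

```text
u cmd-meas mm -0.53
theta [0.0253 0.0249 0.0248] res px 1.048 22 t 21.7
th 0.0242 w -0.0074 b -0.1050 fit rms 0.00012
```

```bash
G=1.12 B0=-.105 SPAN=2.1 python3 replan.py .03 .06
```

```text
theta [0.0253 0.0249 0.0248] res px 0 0 t 21.7
th 0.0242 w -0.0074 b -0.1050 fit rms 0.00012
rows z mm down [ 1.6  2.3  1.7  0.4 -0.9 -1.8 -2.  -1.8]
pred th [0.024 0.024 0.025 0.027 0.029 0.03  0.031 0.031 0.031 0.03  0.03  0.03
 0.03  0.03  0.03  0.03 ]
pred w [-0.001  0.008  0.015  0.017  0.015  0.01   0.005  0.    -0.002 -0.003
 -0.002 -0.001 -0.     0.     0.001  0.   ]
```

Emit:
arm_command:
  increments:
    - {"x":0,"y":0,"z":1.5,"rx":0,"ry":0,"rz":0}
    - {"x":0,"y":0,"z":2.5,"rx":0,"ry":0,"rz":0}
    - {"x":0,"y":0,"z":1.5,"rx":0,"ry":0,"rz":0}
    - {"x":0,"y":0,"z":0.5,"rx":0,"ry":0,"rz":0}
    - {"x":0,"y":0,"z":-1,"rx":0,"ry":0,"rz":0}
    - {"x":0,"y":0,"z":-2,"rx":0,"ry":0,"rz":0}
    - {"x":0,"y":0,"z":-2,"rx":0,"ry":0,"rz":0}
    - {"x":0,"y":0,"z":-2,"rx":0,"ry":0,"rz":0}

```text
time_s: 22.5
eef_pos: [0.507, -0.0887, 0.2298]
eef_rot: [3.142, 0.0, 1.625]
wrist_force: [-0.2, -0.4, 1.6]
grip_width: -0.001
finger_force: 1.1
```

```bash
bash both.sh -.16 0.07 1.5 2.5 1.5 .5 -1 -2 -2 -2; echo hold; G=1.12 B0=-.105 SPAN=2.1 python3 replan.py .03 .06|sed -n 3p
```

```text
u cmd-meas mm -0.71
theta [0.0348 0.0347 0.0344] res px 1.196 22 t 22.65
th 0.0347 w -0.0008 b -0.1046 fit rms 0.00021
rows z mm down [-4.6 -7.6 -6.9 -3.7  0.2  3.5  5.4  5.9]
pred th [ 0.034  0.03   0.023  0.014  0.004 -0.006 -0.015 -0.023 -0.03  -0.037
 -0.043 -0.049 -0.056 -0.063 -0.07  -0.077]
pred w [-0.022 -0.052 -0.08  -0.097 -0.101 -0.096 -0.086 -0.076 -0.068 -0.065
 -0.064 -0.066 -0.068 -0.07  -0.072 -0.074]
th 0.0343 w -0.0059 b -0.1057 fit rms 0.00013
rows z mm down [-4.1 -6.6 -5.9 -2.9  0.7  3.7  5.5  6. ]
pred th [ 0.033  0.029  0.022  0.013  0.003 -0.006 -0.015 -0.023 -0.03  -0.037
 -0.043 -0.05  -0.057 -0.064 -0.071 -0.078]
pred w [-0.026 -0.054 -0.079 -0.094 -0.098 -0.093 -0.084 -0.075 -0.068 -0.065
 -0.065 -0.066 -0.068 -0.07  -0.072 -0.073]
th 0.0350 w 0.0028 b -0.0667 fit rms 0.00028
rows z mm down [-5.3 -8.9 -8.5 -5.1 -0.6  3.5  6.1  7.2]
th 0.0344 w -0.0052 b -0.1518 fit rms 0.00014
rows z mm down [-3.9 -6.2 -5.4 -2.5  0.8  3.3  4.5  4.6]
hold
rows z mm down [-0.3 -0.2  0.6  1.4  2.   2.3  2.2  1.9]
```

Emit:
arm_command:
  increments:
    - {"x":0,"y":0,"z":-4,"rx":0,"ry":0,"rz":0}
    - {"x":0,"y":0,"z":-6.5,"rx":0,"ry":0,"rz":0}
    - {"x":0,"y":0,"z":-6,"rx":0,"ry":0,"rz":0}
    - {"x":0,"y":0,"z":-3,"rx":0,"ry":0,"rz":0}
    - {"x":0,"y":0,"z":0.5,"rx":0,"ry":0,"rz":0}
    - {"x":0,"y":0,"z":3.5,"rx":0,"ry":0,"rz":0}
    - {"x":0,"y":0,"z":5.5,"rx":0,"ry":0,"rz":0}
    - {"x":0,"y":0,"z":6,"rx":0,"ry":0,"rz":0}

```text
time_s: 23.45
eef_pos: [0.5069, -0.0887, 0.2235]
eef_rot: [-3.141, -0.0, 1.625]
wrist_force: [0.6, -0.6, 2.2]
grip_width: 0.004
finger_force: 1.3
```

```bash
bash both.sh -.16 0.07 -4 -6.5 -6 -3 0.5 3.5 5.5 6
```

```text
u cmd-meas mm -0.34
theta [-0.0136 -0.0163 -0.0183] res px 0.656 22 t 23.6
th -0.0207 w -0.0405 b -0.1041 fit rms 0.00025
rows z mm down [-3.4 -6.1 -6.5 -5.1 -2.9 -0.8  0.6  1.2]
pred th [-0.025 -0.03  -0.036 -0.044 -0.053 -0.061 -0.07  -0.077 -0.085 -0.091
 -0.098 -0.105 -0.112 -0.119 -0.126 -0.133]
pred w [-0.044 -0.057 -0.072 -0.083 -0.087 -0.085 -0.08  -0.075 -0.07  -0.067
 -0.067 -0.067 -0.068 -0.07  -0.071 -0.073]
th -0.0201 w -0.0341 b -0.1027 fit rms 0.00014
rows z mm down [-4.1 -7.2 -7.7 -6.1 -3.5 -1.1  0.4  1.1]
pred th [-0.024 -0.028 -0.035 -0.043 -0.052 -0.061 -0.069 -0.077 -0.084 -0.091
 -0.098 -0.104 -0.111 -0.118 -0.125 -0.132]
pred w [-0.039 -0.055 -0.073 -0.085 -0.09  -0.088 -0.082 -0.075 -0.07  -0.067
 -0.066 -0.067 -0.068 -0.07  -0.071 -0.073]
th -0.0218 w -0.0545 b -0.0675 fit rms 0.00035
rows z mm down [-1.8 -3.  -3.1 -2.1 -0.6  0.9  2.1  2.8]
th -0.0193 w -0.0229 b -0.1499 fit rms 0.00045
rows z mm down [-5.2 -9.2 -9.8 -7.7 -4.7 -2.2 -0.7 -0.4]
```

Emit:
arm_command:
  increments:
    - {"x":0,"y":0,"z":-3,"rx":0,"ry":0,"rz":0}
    - {"x":0,"y":0,"z":-5.5,"rx":0,"ry":0,"rz":0}
    - {"x":-0.5,"y":0,"z":-6,"rx":0,"ry":0,"rz":0}
    - {"x":-0.5,"y":0,"z":-4.5,"rx":0,"ry":0,"rz":0}
    - {"x":-0.5,"y":0,"z":-2.5,"rx":0,"ry":0,"rz":0}
    - {"x":-1,"y":0,"z":-0.5,"rx":0,"ry":0,"rz":0}
    - {"x":-1,"y":0,"z":1,"rx":0,"ry":0,"rz":0}
    - {"x":-1,"y":0,"z":2,"rx":0,"ry":0,"rz":0}

```text
time_s: 24.4
eef_pos: [0.5071, -0.0897, 0.2216]
eef_rot: [-3.142, -0.0, 1.625]
wrist_force: [0.4, -0.3, 3.2]
grip_width: 0.001
finger_force: 1.4
```

```bash
bash both.sh -.16 0.06 -3 -5.5 -6 -4.5 -2.5 -0.5 1 2
```

```text
u cmd-meas mm -0.47
theta [-0.0554 -0.0563 -0.057 ] res px 0.465 22 t 24.55
th -0.0577 w -0.0078 b -0.1017 fit rms 0.00018
rows z mm down [ -5.5  -9.7 -10.3  -8.1  -4.7  -1.6   0.4   1.1]
pred th [-0.059 -0.062 -0.067 -0.074 -0.083 -0.092 -0.1   -0.107 -0.113 -0.119
 -0.124 -0.13  -0.136 -0.141 -0.148 -0.154]
pred w [-0.017 -0.04  -0.065 -0.082 -0.088 -0.085 -0.076 -0.067 -0.06  -0.056
 -0.055 -0.056 -0.058 -0.06  -0.062 -0.064]
th -0.0573 w -0.0034 b -0.1007 fit rms 0.00008
rows z mm down [ -6.  -10.5 -11.2  -8.8  -5.1  -1.8   0.3   1. ]
pred th [-0.058 -0.061 -0.066 -0.073 -0.082 -0.091 -0.099 -0.107 -0.113 -0.119
 -0.124 -0.13  -0.135 -0.141 -0.147 -0.153]
pred w [-0.014 -0.038 -0.065 -0.084 -0.09  -0.087 -0.078 -0.067 -0.06  -0.055
 -0.054 -0.055 -0.057 -0.06  -0.062 -0.064]
th -0.0588 w -0.0215 b -0.0614 fit rms 0.00056
rows z mm down [-4.1 -7.3 -7.8 -6.  -3.2 -0.5  1.4  2.3]
th -0.0562 w 0.0099 b -0.1520 fit rms 0.00053
rows z mm down [ -7.  -12.2 -12.8  -9.9  -5.8  -2.3  -0.5  -0.2]
```

Emit:
arm_command:
  increments:
    - {"x":0,"y":0,"z":-5,"rx":0,"ry":0,"rz":0}
    - {"x":0,"y":0,"z":-8.5,"rx":0,"ry":0,"rz":0}
    - {"x":0,"y":0,"z":-9,"rx":0,"ry":0,"rz":0}
    - {"x":-0.5,"y":0,"z":-7,"rx":0,"ry":0,"rz":0}
    - {"x":-0.5,"y":0,"z":-4,"rx":0,"ry":0,"rz":0}
    - {"x":-1,"y":0,"z":-1.5,"rx":0,"ry":0,"rz":0}
    - {"x":-1,"y":0,"z":0.5,"rx":0,"ry":0,"rz":0}
    - {"x":-1,"y":0,"z":1.5,"rx":0,"ry":0,"rz":0}

```text
time_s: 25.35
eef_pos: [0.5071, -0.0907, 0.22]
eef_rot: [-3.141, -0.0, 1.625]
wrist_force: [0.5, 0.6, 2.8]
grip_width: 0.001
finger_force: 1.4
```

```bash
bash both.sh -.16 0.05 -5 -8.5 -9 -7 -4 -1.5 0.5 1.5
```

```text
u cmd-meas mm -0.34
theta [-0.0805 -0.0807 -0.0805] res px 0.36 22 t 25.5
th -0.0803 w 0.0114 b -0.0991 fit rms 0.00019
rows z mm down [ -6.7 -11.9 -12.8 -10.3  -6.4  -2.8  -0.6   0.2]
pred th [-0.08  -0.081 -0.085 -0.092 -0.1   -0.108 -0.115 -0.122 -0.127 -0.132
 -0.136 -0.14  -0.145 -0.15  -0.155 -0.16 ]
pred w [ 0.001 -0.026 -0.055 -0.076 -0.084 -0.08  -0.07  -0.058 -0.049 -0.044
 -0.043 -0.044 -0.047 -0.052 -0.057  0.   ]
th -0.0800 w 0.0149 b -0.0984 fit rms 0.00008
rows z mm down [ -7.1 -12.5 -13.5 -10.9  -6.7  -3.   -0.6   0.2]
pred th [-0.079 -0.08  -0.084 -0.091 -0.099 -0.108 -0.115 -0.122 -0.127 -0.132
 -0.136 -0.14  -0.145 -0.15  -0.155 -0.16 ]
pred w [ 0.004 -0.025 -0.056 -0.077 -0.085 -0.081 -0.071 -0.059 -0.049 -0.044
 -0.042 -0.044 -0.047 -0.052 -0.057  0.   ]
th -0.0811 w 0.0019 b -0.0561 fit rms 0.00038
rows z mm down [ -5.9 -10.6 -11.6  -9.4  -5.8  -2.4   0.1   1.2]
th -0.0793 w 0.0237 b -0.1529 fit rms 0.00021
rows z mm down [ -7.6 -13.3 -14.1 -11.1  -6.7  -3.1  -1.1  -0.8]
```

Emit:
arm_command:
  increments:
    - {"x":0,"y":0,"z":-7,"rx":0,"ry":0,"rz":0}
    - {"x":0,"y":0,"z":-12,"rx":0,"ry":0,"rz":0}
    - {"x":0,"y":0,"z":-13,"rx":0,"ry":0,"rz":0}
    - {"x":-0.5,"y":0,"z":-10.5,"rx":0,"ry":0,"rz":0}
    - {"x":-0.5,"y":0,"z":-6.5,"rx":0,"ry":0,"rz":0}
    - {"x":-0.5,"y":0,"z":-3,"rx":0,"ry":0,"rz":0}
    - {"x":-1,"y":0,"z":-0.5,"rx":0,"ry":0,"rz":0}
    - {"x":-1,"y":0,"z":0,"rx":0,"ry":0,"rz":0}

```text
time_s: 26.3
eef_pos: [0.507, -0.0917, 0.2198]
eef_rot: [-3.141, -0.0, 1.625]
wrist_force: [0.8, 0.3, 3.9]
grip_width: -0.001
finger_force: 1.5
```

```bash
bash both.sh -.16 0.05 -7 -12 -13 -10.5 -6.5 -3 -0.5 0
```

```text
u cmd-meas mm -0.16
theta [-0.108  -0.1097 -0.1105] res px 0.129 22 t 26.45
th -0.1113 w -0.0112 b -0.0966 fit rms 0.00019
rows z mm down [-2.  -3.8 -5.3 -6.2 -6.7 -6.6 -6.  -4.8]
pred th [-0.112 -0.113 -0.114 -0.116 -0.119 -0.123 -0.129 -0.135 -0.142 -0.148
 -0.154 -0.158 -0.16  -0.16  -0.157 -0.152]
pred w [-0.006 -0.008 -0.015 -0.025 -0.038 -0.049 -0.059 -0.065 -0.066 -0.06
 -0.049 -0.031 -0.01   0.013  0.037  0.062]
th -0.1112 w -0.0103 b -0.0964 fit rms 0.00017
rows z mm down [-4.1 -7.3 -8.7 -8.2 -6.4 -4.1 -2.3 -1.2]
pred th [-0.112 -0.114 -0.118 -0.123 -0.13  -0.138 -0.145 -0.153 -0.159 -0.16
 -0.16  -0.159 -0.159 -0.159 -0.159 -0.159]
pred w [-0.013 -0.027 -0.045 -0.062 -0.073 -0.076 -0.075 -0.07  -0.066  0.002
  0.002  0.002  0.001  0.     0.     0.   ]
th -0.1120 w -0.0202 b -0.0522 fit rms 0.00029
rows z mm down [-3.6 -6.5 -7.3 -6.2 -4.2 -2.2 -0.8  0. ]
th -0.1104 w 0.0003 b -0.1520 fit rms 0.00027
rows z mm down [ -5.7 -10.1 -10.8  -8.7  -5.6  -2.8  -1.2  -0.8]
```

Emit:
arm_command:
  increments:
    - {"x":0,"y":0,"z":-4,"rx":0,"ry":0,"rz":0}
    - {"x":0,"y":0,"z":-7,"rx":0,"ry":0,"rz":0}
    - {"x":0,"y":0,"z":-8,"rx":0,"ry":0,"rz":0}
    - {"x":0,"y":0,"z":-7,"rx":0,"ry":0,"rz":0}
    - {"x":0,"y":0,"z":-5,"rx":0,"ry":0,"rz":0}
    - {"x":0,"y":0,"z":-3,"rx":0,"ry":0,"rz":0}
    - {"x":0,"y":0,"z":-1.5,"rx":0,"ry":0,"rz":0}
    - {"x":0,"y":0,"z":-0.5,"rx":0,"ry":0,"rz":0}

```text
time_s: 27.25
eef_pos: [0.5072, -0.0917, 0.2206]
eef_rot: [-3.141, -0.0, 1.625]
wrist_force: [1.5, 0.5, 3.1]
grip_width: -0.001
finger_force: 1.5
```

```bash
bash both.sh -.16 0.04 -4 -7 -8 -7 -5 -3 -1.5 -0.5
```

```text
u cmd-meas mm -0.43
theta [-0.1332 -0.1342 -0.1351] res px 0.059 22 t 27.4
th -0.1357 w -0.0102 b -0.0946 fit rms 0.00019
rows z mm down [ -2.9  -5.9  -8.1  -9.4 -10.3 -10.9 -11.4 -11.7]
pred th [-0.137 -0.139 -0.142 -0.149 -0.158 -0.16  -0.16  -0.16  -0.16  -0.16
 -0.16  -0.16  -0.16  -0.16  -0.16  -0.16 ]
pred w [-0.013 -0.027 -0.048 -0.074 -0.105  0.     0.     0.     0.     0.
  0.     0.     0.     0.     0.     0.   ]
th -0.1600 w 0.0000 b -0.1048 fit rms 0.01829
rows z mm down [-0. -0. -0. -0. -0. -0. -0. -0.]
pred th [-0.16 -0.16 -0.16 -0.16 -0.16 -0.16 -0.16 -0.16 -0.16 -0.16 -0.16 -0.16
 -0.16 -0.16 -0.16 -0.16]
pred w [0. 0. 0. 0. 0. 0. 0. 0. 0. 0. 0. 0. 0. 0. 0. 0.]
th -0.1363 w -0.0182 b -0.0483 fit rms 0.00037
rows z mm down [-2.2 -4.5 -6.3 -7.4 -8.2 -8.7 -9.1 -9.4]
th -0.1348 w 0.0002 b -0.1524 fit rms 0.00032
rows z mm down [-4.  -7.5 -9.3 -9.7 -9.5 -9.2 -9.1 -8.9]
```

Emit:
arm_command:
  increments:
    - {"x":0,"y":0,"z":-2,"rx":0,"ry":0,"rz":0}
    - {"x":0,"y":0,"z":-3,"rx":0,"ry":0,"rz":0}
    - {"x":0,"y":0,"z":-3,"rx":0,"ry":0,"rz":0}
    - {"x":0,"y":0,"z":-2.5,"rx":0,"ry":0,"rz":0}
    - {"x":0,"y":0,"z":-2,"rx":0,"ry":0,"rz":0}
    - {"x":0,"y":0,"z":-2,"rx":0,"ry":0,"rz":0}
    - {"x":0,"y":0,"z":-2,"rx":0,"ry":0,"rz":0}
    - {"x":0,"y":0,"z":-2,"rx":0,"ry":0,"rz":0}

```text
time_s: 28.2
eef_pos: [0.5072, -0.0917, 0.2228]
eef_rot: [3.142, -0.0, 1.625]
wrist_force: [0.6, 0.2, 3.7]
grip_width: 0.001
finger_force: 1.5
```

```bash
bash both.sh -.16 0.04 -2 -3 -3 -2.5 -2 -2 -2 -2 | head -3
```

```text
u cmd-meas mm -0.67
theta [-0.1366 -0.1367 -0.1367] res px 0.066 22 t 28.35
th -0.1600 w 0.0000 b -0.1048 fit rms 0.02012
```

Emit:
arm_command:
  increments:
    - {"x":0,"y":0,"z":-3,"rx":0,"ry":0,"rz":0}
    - {"x":0,"y":0,"z":-4,"rx":0,"ry":0,"rz":0}
    - {"x":0,"y":0,"z":-4,"rx":0,"ry":0,"rz":0}
    - {"x":0,"y":0,"z":-3,"rx":0,"ry":0,"rz":0}
    - {"x":0,"y":0,"z":-2,"rx":0,"ry":0,"rz":0}
    - {"x":0,"y":0,"z":-1.5,"rx":0,"ry":0,"rz":0}
    - {"x":0,"y":0,"z":-1.5,"rx":0,"ry":0,"rz":0}
    - {"x":0,"y":0,"z":-1.5,"rx":0,"ry":0,"rz":0}

```text
time_s: 29.15
eef_pos: [0.5072, -0.0917, 0.2243]
eef_rot: [-3.142, 0.0, 1.625]
wrist_force: [0.4, 0.2, 2.6]
grip_width: -0.003
finger_force: 1.5
```

```bash
bash both.sh -.16 0.04 -3 -4 -4 -3 -2 -1.5 -1.5 -1.5 | head -3
```

```text
u cmd-meas mm -0.65
theta [-0.1604 -0.1603 -0.1606] res px 0.056 22 t 29.3
th -0.1600 w 0.0000 b -0.1049 fit rms 0.01348
```

Emit:
arm_command:
  increments:
    - {"x":1,"y":0,"z":-8,"rx":0,"ry":0,"rz":0}
    - {"x":3,"y":0,"z":-18,"rx":0,"ry":0,"rz":0}
    - {"x":5,"y":0,"z":-29,"rx":0,"ry":0,"rz":0}
    - {"x":7,"y":0,"z":-40,"rx":0,"ry":0,"rz":0}
    - {"x":8,"y":0,"z":-51,"rx":0,"ry":0,"rz":0}
    - {"x":10,"y":0,"z":-62,"rx":0,"ry":0,"rz":0}
    - {"x":11,"y":0,"z":-70,"rx":0,"ry":0,"rz":0}
    - {"x":12,"y":0,"z":-76,"rx":0,"ry":0,"rz":0}

```text
time_s: 30.1
eef_pos: [0.5067, -0.0797, 0.3011]
eef_rot: [3.141, 0.0, 1.625]
wrist_force: [-0.6, -0.1, 1.2]
grip_width: 0.001
finger_force: 0.3
```

Emit:
arm_command:
  increments:
    - {"x":0,"y":0,"z":-4,"rx":0,"ry":0,"rz":0}
    - {"x":0,"y":0,"z":-8,"rx":0,"ry":0,"rz":0}
    - {"x":0,"y":0,"z":-13,"rx":0,"ry":0,"rz":0}
    - {"x":0,"y":0,"z":-25,"rx":0,"ry":0,"rz":0}
    - {"x":0,"y":0,"z":-45,"rx":0,"ry":0,"rz":0}
    - {"x":0,"y":0,"z":-70,"rx":0,"ry":0,"rz":0}
    - {"x":0,"y":0,"z":-100,"rx":0,"ry":0,"rz":0}
    - {"x":0,"y":0,"z":-120,"rx":0,"ry":0,"rz":0}

```text
time_s: 30.9
eef_pos: [0.5064, -0.0798, 0.4221]
eef_rot: [3.141, 0.0, 1.625]
wrist_force: [0.7, -0.4, -0.4]
grip_width: 0.003
finger_force: 0.0
```

Run:
```python
from track import *
for i in range(2):
    im=robot.snapshot("side"); print(theta(im))
cv2.imwrite("pics/end.png",cv2.resize(im[40:260,200:440,::-1],None,fx=2,fy=2)); print(robot.state()["time_s"],robot.state()["eef_pos"])
```

```text
(np.float64(-0.15968080979845417), np.float64(0.030148705913973117), np.int64(22))
(np.float64(-0.15968163786338457), np.float64(0.029668440561692933), np.int64(22))
31.0 [ 0.50706215 -0.07985926  0.42243603]
```

View pics/end.png

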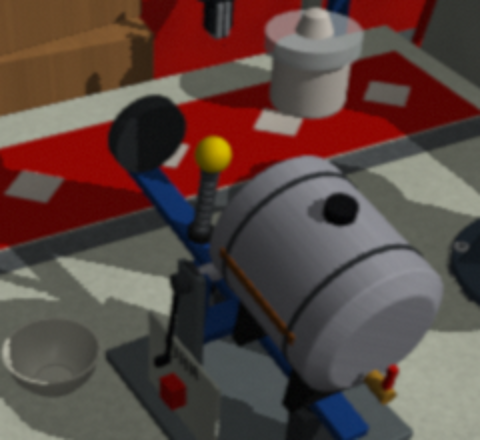

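The picture shows the keg back on its rest, the ball fully out at (213,155), the clip still in place at (172,390), and the hand well clear at the top (218,15).

```bash
python3 -c "from cell import robot; print(robot.sign_off())"
```

```text
the job is handed in; nothing more can be done
None
```

The job is handed in: the pointer stayed over the red clip for over 6 s (16 s to 22.6 s on the clock), the keg was eased back onto its rest by 29 s and the hand taken clear, with one early, caught backswing of about 0.08 rad/s on the way up.

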